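# Put the three heels on their own shoes

### The arm

A 7-joint arm with a two-finger parallel gripper is mounted at the origin on the work surface. World frame = base frame: x ahead of the robot, y to its left, z up, the work surface at z = 0. Lengths are in m, angles in rad, forces in N, time in s.
With the tool pointing down it reaches from about 0.4 to 0.85 m from the base axis. Payload 4.4 kg.
Tool frame: the origin (TCP) lies midway between the tips of the shut fingers; the grasp point (between the pads) lies 19 mm behind it (bot.grip_depth is the z of the grasp point in the tool frame, in m); z points along the fingers, y is the direction in which the jaws open and shut (so a half turn about z gives the same grasp; the last joint's range is limited). The gripper opens to 94 mm and grips with 3 to 60 N. Pads are 16 mm wide; open, the fingers measure 119 mm over their backs; the gripper's body (75 mm by 177 mm) begins 78 mm behind the grasp point.
Start: joints at [1.096, 0.628, 0.038, 1.517, -0.027, 0.996, -0.02], TCP at [0.258, -0.596, 0.205] pointing down, gripper open.
Joint ranges: [-3.06, 3.06], [-0.37, 2.12], [-1.25, 1.32], [0.18, 2.47], [-1.1, 4.24], [0.23, 1.98], [-2.94, 2.94]. Speed limits (rad/s): [2.57, 2.57, 3.14, 3.14, 3.14, 3.14, 3.14].

### API

Orientations are given as a rotation vector (axis times angle).
In Python, from station import sensors, vision, order, bot gives the robot as it stands.
- The arm moves only by the tool send_rows, never from a script. Its argument "commands" is a list that holds one entry, the list of rows, each a list of 6 numbers: the shift along the world's x, y, z scaled (see below), then the turn, a rotation vector about the world's x, y, z scaled (see below). A call has 1 to 12 rows; each row is the pose to reach, as a shift and turn from the pose commanded when the call began; what a row does not reach only later rows make up. The controller multiplies each number of a shift by 50 cm and each number of a turn by 90 degrees. A row lasts 1/12 s, in which the tool goes at most 41.7 mm and 7.16 degrees, less where a joint would pass 70% of its speed; a pose out of reach is approached as far as the arm can. A call with a number of a shift or a turn outside -1 to 1 is refused whole. A call with a gripper value outside its range is refused whole. "gripper" is the opening, from -1 (shut) to 1 (fully open), so that 0 is half open, set as the call begins (left out, the last holds). The fingers move at their own pace and stop on an object; "newtons" is the grip in N (left out, the last holds). Time passes only in rows, so rows that repeat a pose let the fingers close. It gives the time, the measured TCP pose, the force and the opening at its end, in the units of the state.
- sensors.sense(): the state, without advancing time (a new reading comes with each control period).
- vision.snapshot(name): name is "scene" or "side" or "wrist"; returns a dict with "pixels" (400x640x3 uint8, red, green, blue), "intrinsics" (3x3 intrinsics, pixels), "rvec" (rotation vector, rad) and "tvec" (3), from world to camera coordinates, as OpenCV has them. Camera axes: x right, y down, z forward; pixel columns grow to the right and rows downward; lengths in m; the calibration is good to about 2 mm. A picture is of the moment at which its call begins. There is no depth.
- order.sign_off(): hands the job in, once; it reports no verdict.
The state is a dict: "time_s": time; "joint_positions": joint angles; "joint_velocities": joint speeds; "joint_torque": joint torques, N m; "eef_pos": TCP position; "tcp_rot": TCP orientation; "ft_force": force on the tool from outside, world axes, zero at the start; "torque": the same for the moment, N m; "finger_gap": finger opening in m.
Only numpy, scipy, OpenCV 4.12 (cv2) and the standard library are available. Lean on these libraries where they do the work, as an engineer would, in place of code of your own. Each camera call takes 0.05 s, during which the arm holds its last target. There are 200 camera calls.

### The job

For the dry fit, the three heels were laid out on the wrong upturned shoes. Change them round so that each shoe carries the heel of its own colour, lying flat and square on the heel seat, its straight breast on the breast line towards the toe; the marble slab is free for setting a heel down meanwhile. Leave the spool, the tack cup and the polish tin where they are.

Things in the scene. Friction and masses are not known exactly. Their poses are not given: they have to be found in the camera images.
- heel_black: Loose black heel of stacked lifts: D-shaped block 56 mm long (x), 52 wide (y), 30 high, about 80 g. Straight flat face (the breast) at +x, round back at -x; the sides are flat and parallel for the first 30 mm behind the breast: grip there, across y. Origin: on the underside, middle of the breast's bottom edge; the block reaches from x = 0 to x = -56 mm. z up.
- heel_tan: Loose tan (light leather-coloured) heel of stacked lifts: D-shaped block 56 mm long (x), 52 wide (y), 30 high, about 80 g. Straight flat face (the breast) at +x, round back at -x; the sides are flat and parallel for the first 30 mm behind the breast: grip there, across y. Origin: on the underside, middle of the breast's bottom edge; the block reaches from x = 0 to x = -56 mm. z up.
- heel_red: Loose dark red heel of stacked lifts: D-shaped block 56 mm long (x), 52 wide (y), 30 high, about 80 g. Straight flat face (the breast) at +x, round back at -x; the sides are flat and parallel for the first 30 mm behind the breast: grip there, across y. Origin: on the underside, middle of the breast's bottom edge; the block reaches from x = 0 to x = -56 mm. z up.
- shoe_black: Fixed: black shoe, sole up on a bench jack, 86 mm wide. x to the toe, z up. Origin: on the bench, below the middle of the breast line. Level heel seat 120 mm above it, 59 mm wide, x = -60 to 10 mm; then the sole climbs to 150 mm (x = 75 to the toe at 187). Its heel belongs with its origin 120 mm above this one, x axes alike.
- shoe_tan: Fixed: tan (light leather-coloured) shoe, sole up on a bench jack, 86 mm wide. x to the toe, z up. Origin: on the bench, below the middle of the breast line. Level heel seat 120 mm above it, 59 mm wide, x = -60 to 10 mm; then the sole climbs to 150 mm (x = 75 to the toe at 187). Its heel belongs with its origin 120 mm above this one, x axes alike.
- shoe_red: Fixed: dark red shoe, sole up on a bench jack, 86 mm wide. x to the toe, z up. Origin: on the bench, below the middle of the breast line. Level heel seat 120 mm above it, 59 mm wide, x = -60 to 10 mm; then the sole climbs to 150 mm (x = 75 to the toe at 187). Its heel belongs with its origin 120 mm above this one, x axes alike.
- slab: Fixed white marble slab, 110 x 110 mm, 20 mm thick, empty at the start: free room for setting a heel down meanwhile. Origin: centre of its underside, on the bench; its top is 20 mm above.
- spool: Bystander, loose: upright spool of pale thread with wooden flanges, 36 mm across, 44 mm high, standing on the bench. Origin: centre of its underside.
- tack_cup: Bystander, loose: small aluminium cup of tacks, 38 mm across, 30 mm high, standing on the bench. Origin: centre of its underside.
- polish_tin: Bystander, loose: flat blue polish tin with a brass disc on its lid, 62 mm across, 22 mm high, lying on the bench. Origin: centre of its underside.
Not all that is in view belongs to the job. Several things have the shape of the heel_red; the one meant has the colours described above.

How it is judged:
At the end, for the whole second after the job is handed in: Black heel on the black shoe, tan on tan and dark red on dark red: each heel's origin within 10 mm (horizontally) of its shoe's, at 120 mm +-4 mm above it, x axes within 0.2 rad of each other (breast towards the toe), tilted less than 0.08 rad, released and at rest (horizontal distance between heel_black and shoe_black below 0.01 m and z of heel_black in the frame of shoe_black between 0.116 and 0.124 m and angle between the x axis of heel_black and the x axis of shoe_black, either way round below 0.2 rad and angle between each of heel_black, heel_tan, heel_red's own z axis and vertical below 0.08 rad and linear speed of each of heel_black, heel_tan, heel_red below 0.02 m/s and angular speed of each of heel_black, heel_tan, heel_red below 0.2 rad/s and horizontal distance between heel_tan and shoe_tan below 0.01 m and z of heel_tan in the frame of shoe_tan between 0.116 and 0.124 m and angle between the x axis of heel_tan and the x axis of shoe_tan, either way round below 0.2 rad and horizontal distance between heel_red and shoe_red below 0.01 m and z of heel_red in the frame of shoe_red between 0.116 and 0.124 m and angle between the x axis of heel_red and the x axis of shoe_red, either way round below 0.2 rad); the robot touches nothing.
It fails at once if the spool is moved by more than 25 mm or tipped over (distance of spool from where it was at the start of the episode above 0.025 m or angle between spool's own z axis and vertical above 0.5 rad).
It fails at once if the tack cup is moved by more than 25 mm or tipped over (distance of tack_cup from where it was at the start of the episode above 0.025 m or angle between tack_cup's own z axis and vertical above 0.5 rad).
It fails at once if the polish tin is moved by more than 25 mm or tipped over (distance of polish_tin from where it was at the start of the episode above 0.025 m or angle between polish_tin's own z axis and vertical above 0.5 rad).
It also fails if it takes over 96 s, if anything falls off the work surface, if the arm or the gripper's body presses on something with over 40 N, if the wrist force passes 120 N, or if a joint passes its speed limit or range.

## Working session

There is one attempt and no reset: what is moved stays moved. The work goes in short steps, Python scripts to look and compute and a tool call to move; the robot and the scene stay as the last step left them, time stands still between calls to the robot, and variables do not carry over. Pictures are saved under pics/ and viewed, about 12 in all and at most 16, crops included, and the job is handed in when it is done.

Besides the shell and the picture viewer there is one more tool, called after "Request:" as name(argument=value, ...), one argument or row to a line, values as JSON. send_rows: Moves the arm, as the interface text tells. Shifts and turns lie within -1 to 1; 1 stands for 50 cm of shift or 90 degrees of turn. Its arguments: {"type":"object","properties":{"commands":{"type":"array","items":{"type":"array","items":{"type":"array","items":{"type":"number","minimum":-1,"maximum":1}}}},"gripper":{"type":"number"},"newtons":{"type":"number"}},"required":["commands"]}

```bash
mkdir -p pics; ls; python3 - <<'E'
from station import sensors, vision, order, bot
import cv2
print(sensors.sense())
for n in ("scene","side"):
    s=vision.snapshot(n); cv2.imwrite(f"pics/{n}0.png",s["pixels"][:,:,::-1]); print(n,s["intrinsics"],s["rvec"],s["tvec"])
print(bot.grip_depth)
E
```

```text
pics
{'time_s': 0.0, 'joint_positions': array([ 1.0962023 ,  0.62931278,  0.03846754,  1.51835606, -0.02699141,
        0.99628209, -0.01997663]), 'joint_velocities': array([ 0.00044928, -0.00151871, -0.00135834, -0.00079345,  0.00022279,
       -0.00064757,  0.00034392]), 'joint_torque': array([ 9.44884086e-04, -5.49729681e+01,  1.14392336e+00, -1.86636311e+01,
       -5.21810527e-02,  2.34972773e-02,  1.24474755e-04]), 'eef_pos': array([ 0.25812595, -0.5958337 ,  0.20458002]), 'tcp_rot': array([-3.07443890e+00, -6.37318309e-01,  6.54292867e-04]), 'ft_force': array([-0.61758178, -0.05485546,  0.09576089]), 'torque': array([-0.04355789, -0.02974367, -0.02440945]), 'finger_gap': 0.09405839786331081}
scene [[455.05433228   0.         329.39188155]
 [  0.         455.05433228 200.39700681]
 [  0.           0.           1.        ]] [ 0.87718967  2.5682757  -1.04138135] [ 0.41729935 -0.13271027  1.48883472]
side [[407.47240229   0.         314.74546769]
 [  0.         407.47240229 194.09044642]
 [  0.           0.           1.        ]] [ 0.89844437 -2.24553444  1.29271783] [0.35126886 0.28195246 0.77388339]
-0.0188
```

View pics/scene0.png

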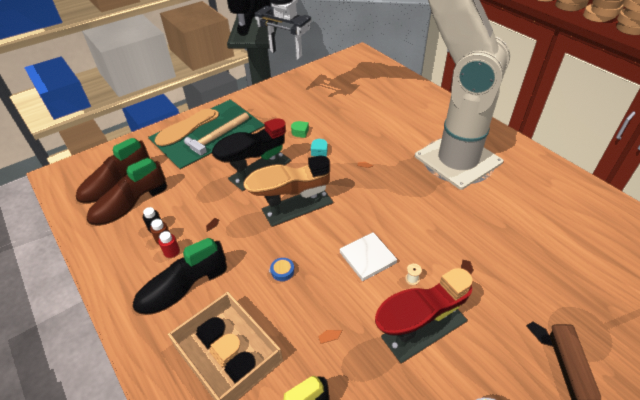

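View pics/side0.png

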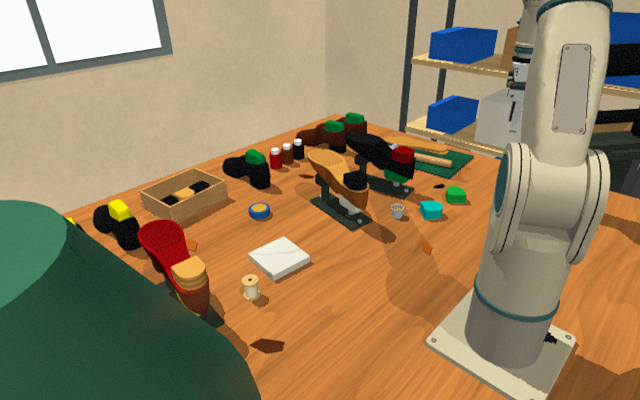

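The scene picture shows the red heel at (270,130) on the black shoe, the black heel at (318,165) on the tan shoe, and the tan heel at (457,283) on the red shoe. Slab is at (368,255), spool at (414,273) and tin at (282,269). The side view shows the tack cup at (397,210). Heel look-alikes are the green ones on the upright shoes, the yellow one, the green and cyan blocks, and the ones in the box at (223,350). The dark red one at (270,130) fits "heel_red".

```bash
cat > h.py <<'E'
import numpy as np, cv2
from scipy.spatial.transform import Rotation as R
from station import sensors, vision, order, bot
def snap(n,f=None):
    s=vision.snapshot(n); s["R"]=cv2.Rodrigues(np.array(s["rvec"],float))[0]; s["K"]=np.array(s["intrinsics"]); s["t"]=np.array(s["tvec"],float).ravel()
    s["img"]=np.ascontiguousarray(s["pixels"][:,:,::-1])
    if f: cv2.imwrite(f"pics/{f}.png",s["img"])
    return s
def ray(s,uv,z):
    uv=np.atleast_2d(np.array(uv,float)); d=np.c_[uv,np.ones(len(uv))]@np.linalg.inv(s["K"]).T@s["R"]
    c=-s["R"].T@s["t"]; return c+d*((z-c[2])/d[:,2])[:,None]
def proj(s,P):
    q=np.atleast_2d(P)@s["R"].T+s["t"]; q=q@s["K"].T; return q[:,:2]/q[:,2:]
E
python3 - <<'E'
from h import *
s=snap("scene"); np.set_printoptions(precision=3,suppress=True)
for n,uv,z in [("red heel",(276,125),.15),("blackheel",(319,162),.15),("tanheel",(457,277),.15),("slab",(368,253),.02),("spool",(414,265),.044),("tin",(282,267),.022),
 ("black toe",(215,152),.15),("tan toe",(246,184),.15),("red toe",(377,322),.15)]:
    print(n,ray(s,uv,z)[0])
d=snap("side")
print("cup",ray(d,(397,206),.03)[0], "redheel side",ray(d,(403,150),.15)[0],"tanheel side",ray(d,(190,265),.15)[0],"slab",ray(d,(279,255),.02))
sc=s["img"]
a=cv2.resize(sc[105:225,200:345],None,fx=5,fy=5,interpolation=cv2.INTER_CUBIC)
cv2.imwrite("pics/cropA.png",a)
print(bot.__dict__ if hasattr(bot,'__dict__') else dir(bot))
w=snap("wrist"); st=sensors.sense(); T=R.from_rotvec(st["tcp_rot"]).as_matrix()
c=-w["R"].T@w["t"]; print("cam in tool",T.T@(c-st["eef_pos"]),"cam axes in tool cols\n",T.T@w["R"].T, w["K"][0,0]); print("tool axes",T)
E
```

```text
red heel [ 0.463 -0.346  0.15 ]
blackheel [ 0.461 -0.13   0.15 ]
tanheel [0.451 0.36  0.15 ]
slab [0.49  0.121 0.02 ]
spool [0.437 0.234 0.044]
tin [0.695 0.02  0.022]
black toe [ 0.669 -0.346  0.15 ]
tan toe [ 0.666 -0.178  0.15 ]
red toe [0.661 0.335 0.15 ]
cup [ 0.401 -0.242  0.03 ] redheel side [ 0.463 -0.347  0.15 ] tanheel side [0.458 0.362 0.15 ] slab [[0.49  0.125 0.02 ]]
{}
cam in tool [ 0.075 -0.001 -0.18 ] cam axes in tool cols
 [[ 0.    -0.966 -0.258]
 [ 1.     0.001 -0.   ]
 [ 0.001 -0.258  0.966]] 333.49826147236007
tool axes [[ 0.918  0.397 -0.   ]
 [ 0.397 -0.918  0.001]
 [-0.    -0.001 -1.   ]]
```

View pics/cropA.png

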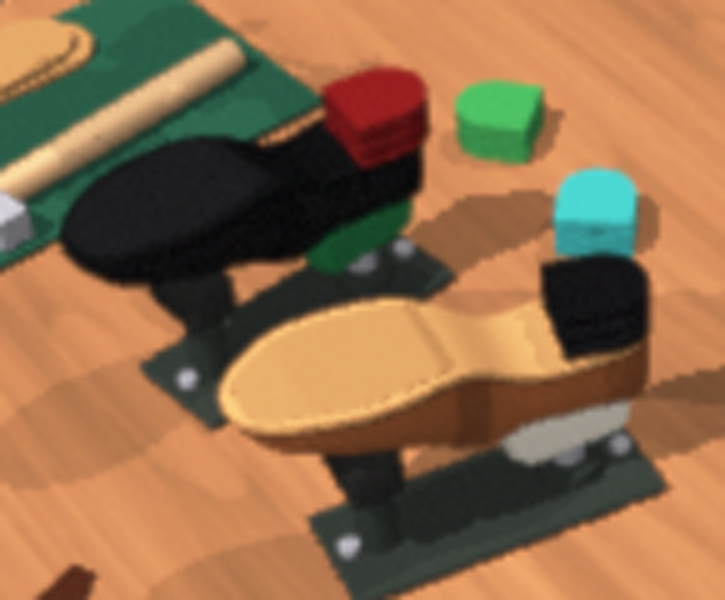

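The enlarged crop confirms it: the dark red block at crop (377,115) on the black shoe is heel_red. The other blocks are green (500,120) and cyan (597,215), and the black heel is on the tan shoe. Next I go above the black shoe for a close look.

Request:
send_rows(
  commands=[
    [[0,0,0.1,0,0,0],[0.56,0.5,0.23,0,0,-0.26],[0.56,0.5,0.23,0,0,-0.26],[0.56,0.5,0.23,0,0,-0.26],[0.56,0.5,0.23,0,0,-0.26],[0.56,0.5,0.23,0,0,-0.26],[0.56,0.5,0.23,0,0,-0.26],[0.56,0.5,0.23,0,0,-0.26],[0.56,0.5,0.23,0,0,-0.26],[0.56,0.5,0.23,0,0,-0.26],[0.56,0.5,0.23,0,0,-0.26],[0.56,0.5,0.23,0,0,-0.26]],
  ],
  gripper=1,
  newtons=25,
)

```text
time_s: 1.25
eef_pos: [0.5419, -0.3425, 0.3206]
tcp_rot: [-3.14, -0.012, -0.003]
ft_force: [0.7, -0.2, -0.5]
finger_gap: 0.0941
```

```bash
python3 - <<'E'
from h import *
st=sensors.sense(); print(st["time_s"],st["eef_pos"],st["tcp_rot"],st["joint_velocities"].round(2))
snap("wrist","w_black")
E
```

```text
1.25 [ 0.54188117 -0.34247163  0.32058824] [-3.14004145 -0.01230611 -0.00326728] [ 0.06 -0.01  0.07  0.04  0.03 -0.    0.02]
```

View pics/w_black.png

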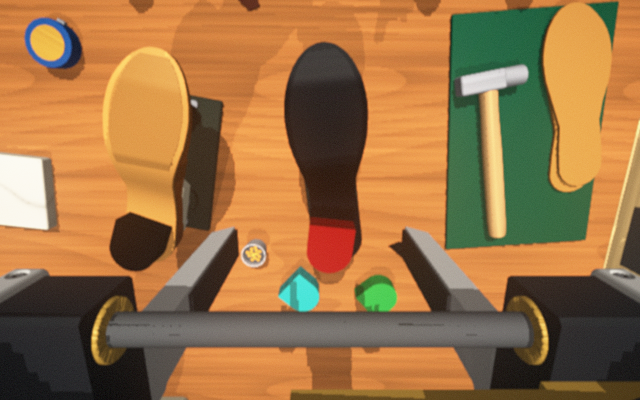

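The wrist picture shows the black shoe, axis about (328,45) to (332,270), with the red heel top around (330,245). The tan shoe runs from (147,50) to (140,268). Cup at (254,254), tin at (48,42). Now on to the red shoe.

Request:
send_rows(
  commands=[
    [[0,0.8,0,0,0,0],[0,0.8,0,0,0,0],[0,0.8,0,0,0,0],[0,0.8,0,0,0,0],[0,0.8,0,0,0,0],[0,0.8,0,0,0,0],[0,0.8,0,0,0,0],[0,0.8,0,0,0,0],[0,0.8,0,0,0,0],[0,0.8,0,0,0,0]],
  ],
)

```text
time_s: 2.13
eef_pos: [0.5374, 0.0557, 0.3203]
tcp_rot: [-3.141, -0.002, 0.001]
ft_force: [0.1, 0.2, -0.1]
finger_gap: 0.0939
```

Request:
send_rows(
  commands=[
    [[0,0.58,0,0,0,0],[0,0.58,0,0,0,0],[0,0.58,0,0,0,0],[0,0.58,0,0,0,0],[0,0.58,0,0,0,0],[0,0.58,0,0,0,0],[0,0.58,0,0,0,0],[0,0.58,0,0,0,0],[0,0.58,0,0,0,0],[0,0.58,0,0,0,0]],
  ],
)

```text
time_s: 2.97
eef_pos: [0.5395, 0.3403, 0.3198]
tcp_rot: [3.139, -0.005, -0.0]
ft_force: [0.1, -0.5, -0.2]
finger_gap: 0.0939
```

```bash
python3 - <<'E'
from h import *
st=sensors.sense(); print(st["time_s"],st["eef_pos"],st["tcp_rot"],st["joint_velocities"].round(2),st["joint_positions"].round(2))
s=snap("wrist","w_red")
import pickle; pickle.dump(s,open("w_red.pkl","wb"))
E
```

```text
2.9667 [0.53953242 0.34030017 0.31983919] [ 3.13867664e+00 -4.72234130e-03 -7.19975387e-05] [ 0.02 -0.02  0.01  0.01 -0.    0.   -0.  ] [-0.59  0.52 -0.02  1.39  0.01  1.24 -2.19]
```

View pics/w_red.png

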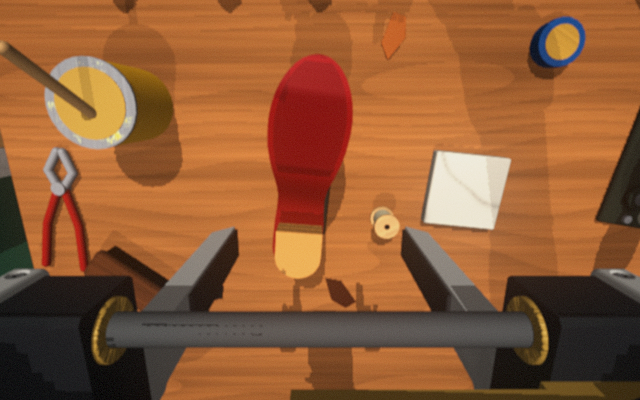

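The red shoe's axis runs from (316,55) to (300,275), with the tan heel top at (300,252). Spool at (386,225), slab at (467,190). Next I measure the tan heel and the red shoe.

```bash
cat >> h.py <<'E'
np.set_printoptions(precision=4,suppress=True)
def biggest(m,at=None):
    c,_=cv2.findContours(m.astype(np.uint8),cv2.RETR_EXTERNAL,cv2.CHAIN_APPROX_NONE)
    if at is not None: c=[k for k in c if cv2.pointPolygonTest(k,at,True)>-8]
    return max(c,key=cv2.contourArea)[:,0,:].astype(float)
def heel(s,m,at,z=.15):
    P=ray(s,biggest(m,at),z)[:,:2]*1000
    (c,wh,a)=cv2.minAreaRect(P.astype(np.float32)); b=cv2.boxPoints((c,wh,a))
    # axis candidates: choose the one nearest +x
    e=b[1]-b[0]; th=np.arctan2(e[1],e[0]); th=(th+np.pi/4)%(np.pi/2)-np.pi/4
    u=np.array([np.cos(th),np.sin(th)]); v=np.array([-u[1],u[0]])
    o=u*(P@u).max()+v*((P@v).max()+(P@v).min())/2
    return o,np.degrees(th),np.ptp(P@u),np.ptp(P@v)
def axis(s,m,at,th,z):
    "midpoints of the slices across direction th (deg) at height z"
    P=ray(s,biggest(m,at),z)[:,:2]*1000; t=np.radians(th); u=np.array([np.cos(t),np.sin(t)]); v=np.array([-u[1],u[0]])
    a,b=P@u,P@v; out=[]
    for x in np.arange(a.min()+4,a.max(),8):
        k=abs(a-x)<4
        if k.any(): out.append((a.max()-x,(b[k].max()+b[k].min())/2,np.ptp(b[k])))
    return np.array(out),a.max(),u,v
E
python3 - <<'E'
from h import *; import pickle
s=pickle.load(open("w_red.pkl","rb")); I=s["img"].astype(int); B,G,Rr=I[...,0],I[...,1],I[...,2]
h,sat,v=cv2.split(cv2.cvtColor(s["img"],cv2.COLOR_BGR2HSV))
print("px heel top",s["img"][255,300],"breast",s["img"][229,300],"sole",s["img"][110,315],"wood",s["img"][255,350])
tm=(Rr>200)&(G>150)&(B>70)
print("tan heel",heel(s,tm,(300,255)))
rm=(Rr>75)&(G<50)&(B<60)
for z in (.15,.12):
    o,m,u,vv=axis(s,rm,(315,110),-7,z); print(z,"toe",m,u,vv); print(o)
wm=(sat<60)&(v>150)
p=ray(s,biggest(wm,(467,190)),.02); print("slab",cv2.minAreaRect((p[:,:2]*1000).astype(np.float32)))
E
```

```text
px heel top [ 86 178 238] breast [ 38  85 136] sole [ 20  21 136] wood [ 60 123 201]
tan heel (array([479.159 , 363.3721]), np.float32(-4.5806456), np.float64(55.12422423255714), np.float64(51.19886246468036))
0.15 toe 617.5565948356958 [ 0.9925 -0.1219] [0.1219 0.9925]
[[180.849  418.8807  55.1069]
 [172.849  418.6876  54.8942]
 [164.849  419.3509  52.5794]
 [156.849  419.7033  51.2924]
 [148.849  420.245   50.4067]
 [140.849  420.5673  52.305 ]
 [132.849  420.7531  57.7211]
 [124.849  420.7779  63.2043]
 [116.849  420.955   68.4992]
 [108.849  420.8862  74.2155]
 [100.849  421.1298  77.165 ]
 [ 92.849  421.296   80.2269]
 [ 84.849  420.8223  82.3171]
 [ 76.849  420.6942  83.8645]
 [ 68.849  420.4278  83.6478]
 [ 60.849  420.4294  83.9642]
 [ 52.849  420.1083  82.1761]
 [ 44.849  419.9163  79.5207]
 [ 36.849  419.4197  76.0049]
 [ 28.849  419.234   71.427 ]
 [ 20.849  418.7577  62.0912]
 [ 12.849  418.1971  52.6973]
 [  4.849  418.2369  38.5089]]
0.12 toe 621.8357464553297 [ 0.9925 -0.1219] [0.1219 0.9925]
[[196.7078 419.3468  59.8347]
 [188.7078 419.083   59.4957]
 [180.7078 420.1256  57.6268]
 [172.7078 420.398   56.009 ]
 [164.7078 420.5998  55.1879]
 [156.7078 421.3784  55.7595]
 [148.7078 420.5968  61.1071]
 [140.7078 421.9083  64.5278]
 [132.7078 421.7045  70.9125]
 [124.7078 421.9228  76.3878]
 [116.7078 421.5709  80.6757]
 [108.7078 421.7888  83.7852]
 [100.7078 421.9248  87.0206]
 [ 92.7078 421.7807  88.7278]
 [ 84.7078 421.5163  90.4842]
 [ 76.7078 421.3158  91.0595]
 [ 68.7078 421.0284  91.1677]
 [ 60.7078 420.8531  90.194 ]
 [ 52.7078 420.6961  87.7142]
 [ 44.7078 420.4871  84.8484]
 [ 36.7078 420.2519  80.0893]
 [ 28.7078 419.5573  74.1612]
 [ 20.7078 419.408   65.0862]
 [ 12.7078 418.796   54.9109]
 [  4.7078 418.6478  41.8126]]
slab ((494.3563232421875, 123.36052703857422), (109.44383239746094, 109.68517303466797), 83.81147766113281)
```

Request:
send_rows(
  commands=[
    [[-0.15,0.042,-0.24,0,0,-0.067],[-0.15,0.042,-0.24,0,0,-0.067],[-0.15,0.042,-0.24,0,0,-0.067],[-0.15,0.042,-0.24,0,0,-0.067],[-0.15,0.042,-0.24,0,0,-0.067],[-0.15,0.042,-0.24,0,0,-0.067],[-0.15,0.042,-0.24,0,0,-0.067],[-0.15,0.042,-0.24,0,0,-0.067]],
  ],
)

```text
time_s: 3.68
eef_pos: [0.4663, 0.3639, 0.2025]
tcp_rot: [-3.135, 0.169, -0.006]
ft_force: [0.4, 0.8, 0.8]
finger_gap: 0.0939
```

Request:
send_rows(
  commands=[
    [[0,0,-0.05,0,0,0],[0,0,-0.1,0,0,0],[0,0,-0.13,0,0,0],[0,0,-0.147,0,0,0],[0,0,-0.147,0,0,0],[0,0,-0.147,0,0,0],[0,0,-0.147,0,0,0],[0,0,-0.147,0,0,0]],
  ],
)

```text
time_s: 4.35
eef_pos: [0.4644, 0.3651, 0.1284]
tcp_rot: [-3.135, 0.165, -0.003]
ft_force: [0.7, 0.7, 0.6]
finger_gap: 0.094
```

Request:
send_rows(
  commands=[
    [[0,0,0,0,0,0],[0,0,0,0,0,0],[0,0,0,0,0,0],[0,0,0,0,0,0],[0,0,0,0,0,0],[0,0,0,0,0,0],[0,0,0,0,0,0],[0,0,0,0,0,0]],
  ],
  gripper=-0.2,
  newtons=20,
)

```text
time_s: 5.02
eef_pos: [0.4634, 0.3646, 0.127]
tcp_rot: [3.137, -0.165, -0.0]
ft_force: [0.3, -0.3, 0.7]
finger_gap: 0.0519
```

Request:
send_rows(
  commands=[
    [[0,0,0.06,0,0,0],[0,0,0.14,0,0,0],[0,0,0.2,0,0,0],[0.074,-0.484,0.2,0,0,0],[0.074,-0.484,0.2,0,0,0],[0.074,-0.484,0.2,0,0,0],[0.074,-0.484,0.2,0,0,0],[0.074,-0.484,0.2,0,0,0],[0.074,-0.484,0.2,0,0,0],[0.074,-0.484,0.2,0,0,0],[0.074,-0.484,0.1,0,0,0],[0.074,-0.484,0.0,0,0,0]],
  ],
)

```text
time_s: 6.02
eef_pos: [0.5032, 0.1224, 0.1449]
tcp_rot: [-3.135, 0.168, -0.011]
ft_force: [0.3, 0.2, -2.0]
finger_gap: 0.0521
```

```bash
python3 - <<'E'
from h import *; import pickle
st=sensors.sense(); print(st["time_s"],st["eef_pos"],st["tcp_rot"],st["finger_gap"])
s=snap("wrist","w_carry"); pickle.dump(s,open("w_carry.pkl","wb"))
E
```

```text
6.0167 [0.5032 0.1224 0.1449] [-3.1345  0.1682 -0.0113] 0.05207499421527338
```

View pics/w_carry.png

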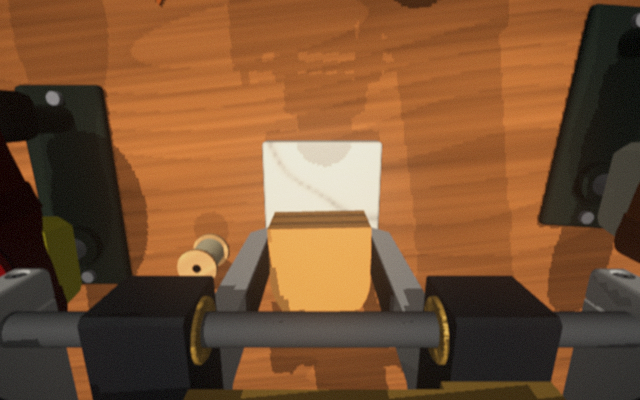

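The tan heel is held square in the jaws (top around (320,265)), with the slab below it at (322,190).

Request:
send_rows(
  commands=[
    [[0,0,-0.06,0,0,0],[0,0,-0.12,0,0,0],[0,0,-0.16,0,0,0],[0,0,-0.18,0,0,0],[0,0,-0.19,0,0,0],[0,0,-0.196,0,0,0],[0,0,-0.196,0,0,0],[0,0,-0.196,0,0,0],[0,0,-0.196,0,0,0],[0,0,-0.196,0,0,0]],
  ],
)

```text
time_s: 6.9
eef_pos: [0.5011, 0.1227, 0.0466]
tcp_rot: [-3.137, 0.165, -0.003]
ft_force: [-0.1, -0.9, -0.6]
finger_gap: 0.052
```

Request:
send_rows(
  commands=[
    [[0,0,0,0,0,0],[0,0,0,0,0,0],[0,0,0,0,0,0],[0,0,0,0,0,0]],
  ],
  gripper=0.6,
)

```text
time_s: 7.23
eef_pos: [0.5005, 0.1226, 0.0458]
tcp_rot: [-3.137, 0.165, -0.0]
ft_force: [-0.2, -0.2, -0.3]
finger_gap: 0.074
```

I released about 19 mm too high, because the previous call had not reached its last row. Raising to check the heel.

Request:
send_rows(
  commands=[
    [[0,0,0.08,0,0,0],[0,0,0.16,0,0,0],[0,0,0.3,0,0,0],[0,0,0.4,0,0,0],[0,0,0.4,0,0,0],[0,0,0.4,0,0,0],[0,0,0.4,0,0,0],[0,0,0.4,0,0,0]],
  ],
)

```text
time_s: 7.9
eef_pos: [0.4997, 0.1224, 0.245]
tcp_rot: [3.137, -0.165, -0.002]
ft_force: [0.1, 0.2, -0.5]
finger_gap: 0.0751
```

```bash
python3 - <<'E'
from h import *; import pickle
st=sensors.sense(); print(st["time_s"],st["eef_pos"],st["tcp_rot"],st["finger_gap"])
s=snap("wrist"); pickle.dump(s,open("w_slab.pkl","wb"))
d=snap("side")
a=cv2.resize(s["img"][120:300,200:440],None,fx=2,fy=2); b=cv2.resize(d["img"][220:310,220:340],None,fx=4,fy=4)
cv2.imwrite("pics/slab.png",np.hstack([cv2.resize(a,(480,360))[:, :400],cv2.resize(b,(400,300)) if 0 else cv2.resize(b,(400,360))]))
I=s["img"].astype(int); tm=(I[...,2]>200)&(I[...,1]>150)&(I[...,0]>60)&(I[...,0]<140)
print(heel(s,tm,None,.05))
E
```

```text
7.9 [0.4997 0.1224 0.245 ] [ 3.1369 -0.1646 -0.0017] 0.07506032118915941
(array([516.8952, 120.7124]), np.float32(-5.991848), np.float64(56.64403797746172), np.float64(51.69161969143653))
```

View pics/slab.png

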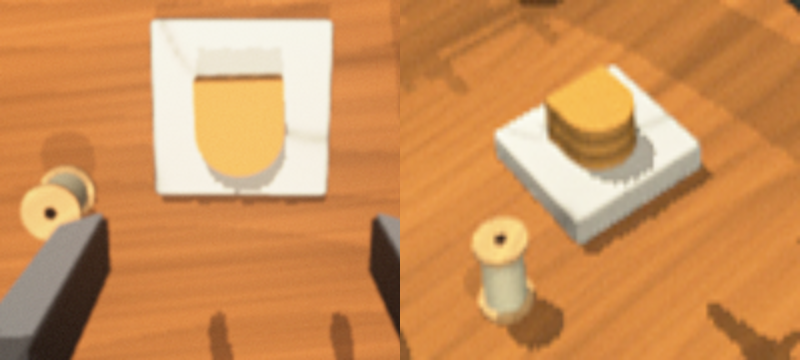

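The tan heel lies flat and square on the slab (top at crop (238,125)), and the spool is untouched. Next I take one view of both the black and tan shoes.

Request:
send_rows(
  commands=[
    [[0.06,-0.745,0.12,0,0,0.067],[0.06,-0.745,0.12,0,0,0.067],[0.06,-0.745,0.12,0,0,0.067],[0.06,-0.745,0.12,0,0,0.067],[0.06,-0.745,0.12,0,0,0.067],[0.06,-0.745,0.12,0,0,0.067],[0.06,-0.745,0.12,0,0,0.067],[0.06,-0.745,0.12,0,0,0.067],[0.06,-0.745,0.12,0,0,0.067],[0.06,-0.745,0.12,0,0,0.067],[0.06,-0.745,0.12,0,0,0.067],[0.06,-0.745,0.12,0,0,0.067]],
  ],
  gripper=1,
)

```text
time_s: 9.0
eef_pos: [0.5298, -0.2489, 0.3037]
tcp_rot: [-3.139, -0.001, 0.005]
ft_force: [0.4, 0.6, -0.6]
finger_gap: 0.094
```

```bash
python3 - <<'E'
from h import *; import pickle
st=sensors.sense(); print(st["time_s"],st["eef_pos"],st["tcp_rot"])
s=snap("wrist","w_bt"); pickle.dump(s,open("w_bt.pkl","wb"))
I=s["img"].astype(int); B,G,Rr=I[...,0],I[...,1],I[...,2]
q=proj(s,[[.455,-.346,.15],[.455,-.13,.15],[.6,-.346,.15],[.6,-.165,.15],[.49,-.15,.12]]).round().astype(int); print(q.tolist(),[s["img"][y,x].tolist() for x,y in q])
rt=(Rr>160)&(G<60)
print("red heel",heel(s,rt,tuple(map(float,q[0]))))
bk=(I.max(2)<50)
print("black heel",heel(s,bk,tuple(map(float,q[1]))))
for n,m,at,th in (("black",bk,q[2],0),("tan",(Rr>170)&(G>110)&(I[...,0]>45)&(Rr-G<82)&(G>0),q[3],-12)):
    o,mx,u,v=axis(s,m,tuple(map(float,at)),th,.15); print(n,mx,u,v); print(o)
E
```

```text
9.0 [ 0.5298 -0.2489  0.3037] [-3.1393 -0.0005  0.0048]
[[410, 250], [210, 250], [421, 112], [234, 112], [234, 211]] [[21, 30, 47], [149, 158, 165], [28, 29, 36], [74, 150, 219], [86, 176, 238]]Traceback (most recent call last):
  File "<stdin>", line 7, in <module>
  File "h.py", line 20, in heel
    P=ray(s,biggest(m,at),z)[:,:2]*1000
            ~~~~~~~^^^^^^
  File "h.py", line 18, in biggest
    return max(c,key=cv2.contourArea)[:,0,:].astype(float)
           ~~~^^^^^^^^^^^^^^^^^^^^^^^
ValueError: max() iterable argument is empty
```

View pics/w_bt.png

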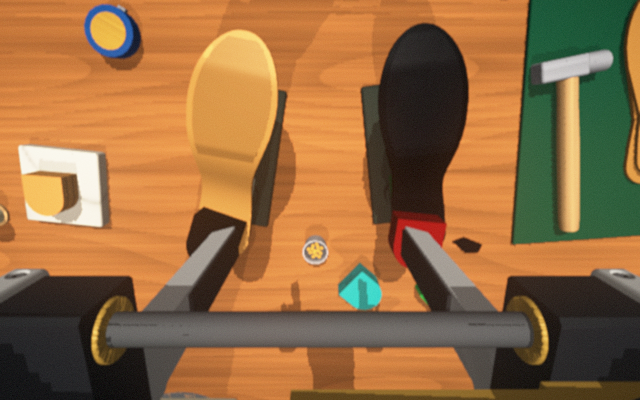

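The fingers hide both heels here, at (215,240) and (418,240), but both soles are in full view. I measure the soles now and the heel from directly above it.

```bash
python3 - <<'E'
from h import *; import pickle
s=pickle.load(open("w_bt.pkl","rb")); I=s["img"].astype(int); B,G,Rr=I[...,0],I[...,1],I[...,2]
bk=(I.max(2)<52); bk[215:]=0; bk[:,:377]&=False
tn=(Rr>150)&(Rr-B<165)&(G>105)&(Rr-G<75)
print(s["img"][40,150],s["img"][100,320],s["img"][170,225],s["img"][45,232])
cv2.imwrite("pics/m.png",np.hstack([bk,tn]).astype(np.uint8)*255)
for n,m,at,th in (("black",bk,(421.,112.),0),("tan",tn,(234.,100.),-9)):
    o,mx,u,v=axis(s,m,at,th,.15); print(n,mx,u,v); print(o)
E
```

```text
[ 55 114 194] [ 76 152 232] [ 58 127 194] [105 187 239]
black 677.3700166753272 [1. 0.] [-0.  1.]
[[ 177.0803 -349.638    53.9048]
 [ 169.0803 -348.6037   54.2857]
 [ 161.0803 -344.7862   58.3912]
 [ 153.0803 -343.3211   57.6302]
 [ 145.0803 -344.057    56.2033]
 [ 137.0803 -343.7693   60.8723]
 [ 129.0803 -344.7187   67.0203]
 [ 121.0803 -346.1858   68.8535]
 [ 113.0803 -347.9277   71.6568]
 [ 105.0803 -347.7992   76.1485]
 [  97.0803 -347.5642   80.3692]
 [  89.0803 -346.9951   83.6876]
 [  81.0803 -346.8619   84.3876]
 [  73.0803 -346.6889   84.7346]
 [  65.0803 -346.603    85.3324]
 [  57.0803 -346.2219   85.2457]
 [  49.0803 -346.1819   81.5388]
 [  41.0803 -345.9747   78.2166]
 [  33.0803 -346.2365   74.0055]
 [  25.0803 -345.6109   67.9011]
 [  17.0803 -344.9954   60.0255]
 [   9.0803 -344.754    47.676 ]
 [   1.0803 -344.1298   30.973 ]]
tan 693.4961071748141 [ 0.9877 -0.1564] [0.1564 0.9877]
[[217.0051 -91.226    5.5607]
 [209.0051 -92.8988   7.6706]
 [201.0051 -93.7349   5.9981]
 [193.0051 -94.3953   4.6768]
 [185.0051 -86.2233  20.788 ]
 [177.0051 -69.1654  54.9052]
 [169.0051 -69.2084  53.2128]
 [161.0051 -68.7559  52.0791]
 [153.0051 -67.8473  50.9548]
 [145.0051 -67.3525  51.3343]
 [137.0051 -65.6006  56.9017]
 [129.0051 -64.8901  62.5744]
 [121.0051 -64.8244  67.3507]
 [113.0051 -64.6264  73.8718]
 [105.0051 -64.5388  78.3612]
 [ 97.0051 -64.8844  81.9374]
 [ 89.0051 -65.5339  84.1612]
 [ 81.0051 -65.5136  86.4427]
 [ 73.0051 -66.1536  86.9142]
 [ 65.0051 -66.5241  86.4604]
 [ 57.0051 -66.6967  85.4223]
 [ 49.0051 -67.0476  83.1834]
 [ 41.0051 -73.6102  91.6479]
 [ 33.0051 -74.3341  86.6501]
 [ 25.0051 -71.7584  74.9114]
 [ 17.0051 -82.6804  86.8198]
 [  9.0051 -87.4934  81.2008]
 [  1.0051 -81.1114  51.1635]]
```

Request:
send_rows(
  commands=[
    [[0,-0.194,0,0,0,0],[0,-0.194,0,0,0,0],[0,-0.194,0,0,0,0],[0,-0.194,0,0,0,0],[0,-0.194,0,0,0,0],[0,-0.194,0,0,0,0]],
  ],
)

```text
time_s: 9.55
eef_pos: [0.5313, -0.3437, 0.3052]
tcp_rot: [-3.139, -0.006, 0.0]
ft_force: [0.2, 0.8, 0.3]
finger_gap: 0.0942
```

```bash
python3 - <<'E'
from h import *; import pickle
st=sensors.sense(); print(st["time_s"],st["eef_pos"],st["tcp_rot"])
s=snap("wrist","w_b2"); pickle.dump(s,open("w_b2.pkl","wb"))
I=s["img"].astype(int); B,G,Rr=I[...,0],I[...,1],I[...,2]
for t in (150,165,180): print("red heel",heel(s,(Rr>t)&(G<70),None))
bk=(I.max(2)<52)
o,mx,u,v=axis(s,bk,tuple(proj(s,[[.6,-.346,.15]])[0]),0,.15); print(mx);print(o)
E
```

```text
9.55 [ 0.5313 -0.3437  0.3052] [-3.139  -0.0061  0.0003]
red heel (array([ 489.05  , -356.7319]), np.float32(-5.728807), np.float64(55.67084330425189), np.float64(51.01369579177401))
red heel (array([ 488.7042, -356.6277]), np.float32(-5.8375883), np.float64(55.32169179063004), np.float64(50.8566055523583))
red heel (array([ 488.147, -356.495]), np.float32(-5.843732), np.float64(54.754165735015135), np.float64(50.7051214998441))
650.0162977503235
[[ 118.0833 -358.2077   27.6664]
 [ 110.0833 -356.0352   41.7526]
 [ 102.0833 -357.0098   43.6785]
 [  94.0833 -356.3234   50.3794]
 [  86.0833 -361.744    43.0636]
 [  78.0833 -363.0961   43.8471]
 [  70.0833 -360.468    52.4777]
 [  62.0833 -359.2893   57.9355]
 [  54.0833 -348.0365   80.2865]
 [  46.0833 -347.8574   81.7464]
 [  38.0833 -347.3471   82.3048]
 [  30.0833 -347.2974   81.7942]
 [  22.0833 -346.7516   80.2968]
 [  14.0833 -346.6771   77.8908]
 [   6.0833 -346.1435   72.6636]]
```

Request:
send_rows(
  commands=[
    [[-0.114,-0.018,-0.212,0,0,-0.064],[-0.114,-0.018,-0.212,0,0,-0.064],[-0.114,-0.018,-0.212,0,0,-0.064],[-0.114,-0.018,-0.212,0,0,-0.064],[-0.114,-0.018,-0.212,0,0,-0.064],[-0.114,-0.018,-0.212,0,0,-0.064],[-0.114,-0.018,-0.212,0,0,-0.064],[-0.114,-0.018,-0.212,0,0,-0.064],[-0.114,-0.018,-0.212,0,0,-0.064]],
  ],
)

```text
time_s: 10.35
eef_pos: [0.4751, -0.356, 0.201]
tcp_rot: [3.136, -0.155, 0.004]
ft_force: [0.3, -0.0, 0.1]
finger_gap: 0.0941
```

Request:
send_rows(
  commands=[
    [[0,0,-0.05,0,0,0],[0,0,-0.1,0,0,0],[0,0,-0.13,0,0,0],[0,0,-0.148,0,0,0],[0,0,-0.148,0,0,0],[0,0,-0.148,0,0,0],[0,0,-0.148,0,0,0],[0,0,-0.148,0,0,0]],
  ],
)

```text
time_s: 11.02
eef_pos: [0.4743, -0.3566, 0.127]
tcp_rot: [3.136, -0.157, 0.003]
ft_force: [0.4, 0.2, 0.4]
finger_gap: 0.0941
```

Request:
send_rows(
  commands=[
    [[0,0,0,0,0,0],[0,0,0,0,0,0],[0,0,0,0,0,0],[0,0,0,0,0,0],[0,0,0,0,0,0],[0,0,0,0,0,0],[0,0,0,0,0,0],[0,0,0,0,0,0]],
  ],
  gripper=-0.2,
)

```text
time_s: 11.68
eef_pos: [0.4734, -0.3559, 0.1256]
tcp_rot: [-3.138, 0.157, 0.0]
ft_force: [-0.9, 1.0, 0.1]
finger_gap: 0.0519
```

Request:
send_rows(
  commands=[
    [[0,0,0.06,0,0,0],[0,0,0.14,0,0,0],[0,0,0.22,0,0,0],[0,0,0.3,0,0,0],[0,0,0.38,0,0,0],[0,0,0.38,0,0,0],[0,0,0.38,0,0,0],[0,0,0.38,0,0,0],[0,0,0.38,0,0,0],[0,0,0.38,0,0,0]],
  ],
)

```text
time_s: 12.52
eef_pos: [0.4726, -0.3553, 0.3137]
tcp_rot: [-3.136, 0.157, 0.005]
ft_force: [0.1, 1.1, -0.8]
finger_gap: 0.0515
```

```bash
python3 - <<'E'
from h import *; import pickle
st=sensors.sense(); print(st["time_s"],st["eef_pos"],st["tcp_rot"],st["finger_gap"])
s=snap("wrist","w_b3"); pickle.dump(s,open("w_b3.pkl","wb"))
E
```

```text
12.5167 [ 0.4726 -0.3553  0.3137] [-3.1357  0.1572  0.005 ] 0.051496595368397347
```

View pics/w_b3.png

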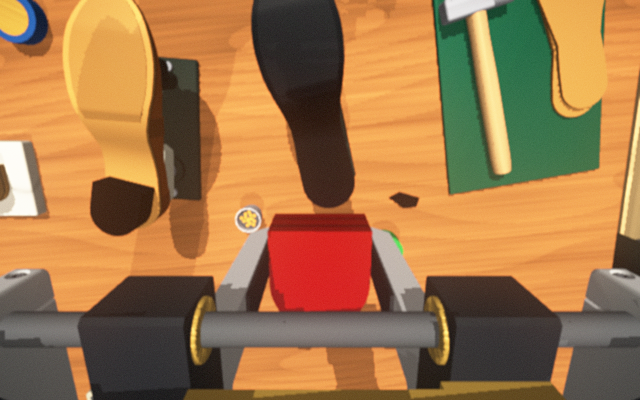

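The black seat is now bare, its round back at (329,207), with the red heel held square at (320,265). The black heel on the tan shoe is at (122,205).

```bash
python3 - <<'E'
from h import *; import pickle
s=pickle.load(open("w_b3.pkl","rb")); I=s["img"].astype(int); B,G,Rr=I[...,0],I[...,1],I[...,2]
print([s["img"][y,x].tolist() for x,y in ((328,180),(350,200),(346,150),(122,185),(122,215),(160,215),(310,30))])
bk=I.max(2)<62; bk[:,:245]=0; bk[:,360:]=0; bk[213:]=0
for z in (.12,.15):
    P=ray(s,biggest(bk,(325.,180.)),z)[:,:2]*1000; print(z,"min x",P[:,0].min(),"maxx",P[:,0].max())
    for x in range(430,680,10):
        k=abs(P[:,0]-x)<4
        if k.sum()>1: print(x,((P[k,1].max()+P[k,1].min())/2).round(1),np.ptp(P[k,1]).round(1),end=" | ")
    print()
b2=I.max(2)<42; b2[:,165:]=0
for t in (36,42,50):
    b2=I.max(2)<t; b2[:,165:]=0; print("black heel",heel(s,b2,(122.,208.)))
for t in(150,165): print("held red at heel-top z .336:",heel(s,(Rr>t)&(G<70),(320.,260.),s and .338))
cv2.imwrite("pics/z.png",cv2.convertScaleAbs(cv2.resize(np.hstack([s["img"][165:245,75:175],s["img"][130:210,285:385]]),None,fx=4,fy=4,interpolation=cv2.INTER_CUBIC),alpha=2))
E
```

```text
[[29, 39, 62], [65, 130, 212], [31, 43, 65], [22, 36, 61], [24, 36, 60], [24, 57, 108], [41, 43, 44]]
0.12 min x 473.3945339885056 maxx 656.168521397243
470 -366.1 19.4 | 480 -363.5 32.7 | 490 -361.7 38.4 | 500 -362.4 42.2 | 510 -359.1 53.5 | 520 -357.8 55.5 | 530 -356.0 58.0 | 540 -353.7 61.5 | 550 -351.0 64.6 | 560 -349.6 72.1 | 570 -348.5 78.0 | 580 -348.0 82.9 | 590 -347.1 86.3 | 600 -346.6 88.9 | 610 -346.4 90.4 | 620 -346.0 90.6 | 630 -345.6 89.1 | 640 -345.4 86.7 | 650 -345.1 81.0 | 660 -308.6 1.0 | 
0.15 min x 479.31364811135677 maxx 647.3980633804413
480 -364.5 25.0 | 490 -362.6 31.8 | 500 -363.0 37.7 | 510 -362.8 41.0 | 520 -358.4 51.4 | 530 -356.9 54.0 | 540 -354.4 56.6 | 550 -351.5 60.3 | 560 -350.7 66.4 | 570 -349.4 72.7 | 580 -348.9 77.2 | 590 -348.2 80.2 | 600 -347.8 82.6 | 610 -347.4 83.1 | 620 -347.2 82.5 | 630 -346.9 80.9 | 640 -346.7 75.6 | 650 -319.3 13.9 | Traceback (most recent call last):
  File "<stdin>", line 13, in <module>
  File "h.py", line 20, in heel
    P=ray(s,biggest(m,at),z)[:,:2]*1000
            ~~~~~~~^^^^^^
  File "h.py", line 18, in biggest
    return max(c,key=cv2.contourArea)[:,0,:].astype(float)
           ~~~^^^^^^^^^^^^^^^^^^^^^^^
ValueError: max() iterable argument is empty
```

```bash
python3 - <<'E'
from h import *; import pickle
s=pickle.load(open("w_b3.pkl","rb")); I=s["img"].astype(int); B,G,Rr=I[...,0],I[...,1],I[...,2]
bk=I.max(2)<82; bk[:,:245]=0; bk[:,360:]=0; bk[212:]=0
P=ray(s,biggest(bk,(325.,180.)),.12)[:,:2]*1000; print("min x",P[:,0].min())
for x in range(430,680,10):
    k=abs(P[:,0]-x)<4
    if k.sum()>1: print(x,((P[k,1].max()+P[k,1].min())/2).round(1),np.ptp(P[k,1]).round(1),end=" | ")
print()
for t in (70,80):
    b2=I.max(2)<t; b2[:,165:]=0; print("black heel",heel(s,b2,(122.,208.)))
for t in(150,165): print("held red:",heel(s,(Rr>t)&(G<70),(320.,260.),.338))
cv2.imwrite("pics/z.png",cv2.convertScaleAbs(cv2.resize(np.hstack([s["img"][165:245,75:175],s["img"][130:210,285:385]]),None,fx=4,fy=4,interpolation=cv2.INTER_CUBIC),alpha=2))
E
```

```text
min x 434.2951000638497
440 -363.3 40.8 | 450 -364.1 52.3 | 460 -363.8 56.7 | 470 -363.5 58.7 | 480 -362.6 59.0 | 490 -361.2 58.9 | 500 -360.3 58.0 | 510 -359.5 57.0 | 520 -358.2 58.3 | 530 -356.5 59.2 | 540 -353.8 61.8 | 550 -351.1 65.1 | 560 -349.6 72.1 | 570 -348.5 78.0 | 580 -347.5 83.8 | 590 -347.5 87.5 | 600 -346.8 89.6 | 610 -346.2 91.3 | 620 -346.0 91.1 | 630 -345.8 90.3 | 640 -345.4 86.7 | 650 -345.2 81.1 | 660 -308.1 2.0 | 
black heel (array([ 492.6069, -149.785 ]), np.float32(-21.334393), np.float64(62.66569639787161), np.float64(61.73900652407236))
black heel (array([ 492.6543, -149.3783]), np.float32(-20.584576), np.float64(62.807213340278224), np.float64(62.695317081015304))
held red: (array([ 488.4203, -356.6635]), np.float32(-5.6833625), np.float64(45.2135917190617), np.float64(52.60349481139406))
held red: (array([ 487.9135, -356.4259]), np.float32(-5.683226), np.float64(44.68030818128733), np.float64(51.90042456522946))
```

View pics/z.png

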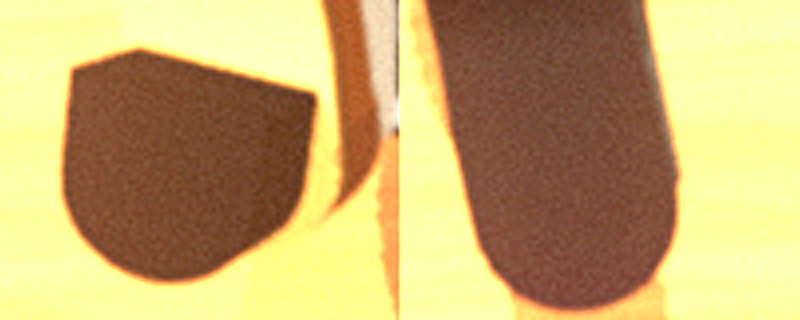

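The crop shows the black heel top (left) and the bare black seat (right, round back at (575,305)). Seat width reads 59 mm, giving shoe_black an origin near (493,-361) mm and a yaw near +5°. Now I carry the red heel across to the red shoe.

Request:
send_rows(
  commands=[
    [[0,0.72,0,0,0,0],[0,0.72,0,0,0,0],[0,0.72,0,0,0,0],[0,0.72,0,0,0,0],[0,0.72,0,0,0,0],[0,0.72,0,0,0,0],[0,0.72,0,0,0,0],[0,0.72,0,0,0,0],[0,0.72,0,0,0,0],[0,0.72,0,0,0,0]],
  ],
)

```text
time_s: 13.4
eef_pos: [0.4728, 0.0114, 0.315]
tcp_rot: [-3.135, 0.141, 0.002]
ft_force: [-0.9, -0.2, -1.3]
finger_gap: 0.0518
```

Request:
send_rows(
  commands=[
    [[-0.015,0.72,0,0,0,0],[-0.015,0.72,0,0,0,0],[-0.015,0.72,0,0,0,0],[-0.015,0.72,0,0,0,0],[-0.015,0.72,0,0,0,0],[-0.015,0.72,0,0,0,0],[-0.015,0.72,0,0,0,0],[-0.015,0.72,0,0,0,0],[-0.015,0.72,0,0,0,0],[-0.015,0.72,0,0,0,0],[-0.015,0.72,0,0,0,0],[-0.015,0.72,0,0,0,0]],
  ],
)

```text
time_s: 14.4
eef_pos: [0.4663, 0.3623, 0.3147]
tcp_rot: [3.135, -0.159, -0.001]
ft_force: [1.0, 0.2, -0.3]
finger_gap: 0.0521
```

```bash
cat >> h.py <<'E'
def slices(P,lo=430,hi=690):
    for x in range(lo,hi,10):
        k=abs(P[:,0]-x)<4
        if k.sum()>1: print(x,((P[k,1].max()+P[k,1].min())/2).round(1),np.ptp(P[k,1]).round(1),end=" | ")
    print()
E
python3 - <<'E'
from h import *; import pickle
st=sensors.sense(); print(st["time_s"],st["eef_pos"],st["tcp_rot"],st["finger_gap"])
s=snap("wrist","w_r3"); pickle.dump(s,open("w_r3.pkl","wb"))
I=s["img"].astype(int); B,G,Rr=I[...,0],I[...,1],I[...,2]
for t in (50,60):
    m=(Rr>40)&(G<t)&(Rr-G>25)
    m[212:]=0
    for z in (.12,.15):
        P=ray(s,biggest(m,tuple(proj(s,[[.5,.362,.12]])[0])),z)[:,:2]*1000; print(t,z,"min",P[:,0].min(),"max",P[:,0].max()); slices(P)
E
```

```text
14.4 [0.4663 0.3623 0.3147] [ 3.135  -0.1592 -0.0012] 0.05212609981500669
50 0.12 min 422.67790794154655 max 647.8538672032433
430 368.4 47.0 | 440 368.6 55.9 | 450 367.9 58.7 | 460 367.0 58.3 | 470 365.6 58.7 | 480 364.4 58.6 | 490 363.3 58.3 | 500 362.4 57.5 | 510 361.2 57.4 | 520 359.9 59.0 | 530 358.3 61.7 | 540 356.7 68.6 | 550 355.7 74.8 | 560 354.7 80.7 | 570 353.2 85.5 | 580 352.3 89.3 | 590 351.3 90.9 | 600 350.3 92.2 | 610 349.4 91.9 | 620 348.0 89.7 | 630 347.5 86.3 | 640 346.0 80.3 | 650 371.2 19.2 | 
50 0.15 min 432.10896350380773 max 639.2443876486285
430 364.5 20.5 | 440 367.3 45.3 | 450 366.9 52.8 | 460 366.8 54.1 | 470 365.2 54.6 | 480 364.1 54.3 | 490 363.1 53.8 | 500 362.1 53.4 | 510 361.5 52.1 | 520 359.7 54.1 | 530 358.1 56.7 | 540 356.1 64.2 | 550 355.2 69.9 | 560 354.5 75.8 | 570 353.1 80.3 | 580 352.5 82.4 | 590 351.0 84.7 | 600 350.4 84.9 | 610 349.0 83.1 | 620 348.0 80.3 | 630 347.1 75.8 | 640 362.7 34.4 | 
60 0.12 min 422.67790794154655 max 647.9542565318184
430 367.9 48.3 | 440 368.1 57.2 | 450 367.9 58.7 | 460 366.3 59.5 | 470 365.4 59.1 | 480 364.3 58.7 | 490 362.7 59.4 | 500 362.4 57.5 | 510 360.6 58.6 | 520 360.0 59.1 | 530 357.9 62.9 | 540 356.7 68.8 | 550 355.2 75.9 | 560 354.1 81.7 | 570 353.3 85.6 | 580 352.4 89.4 | 590 351.0 92.2 | 600 350.4 92.5 | 610 349.4 91.9 | 620 348.0 89.8 | 630 347.1 87.0 | 640 346.0 80.3 | 650 371.2 19.2 | 
60 0.15 min 432.10896350380773 max 639.3367340350819
430 364.5 20.5 | 440 367.3 45.3 | 450 367.0 52.9 | 460 366.3 55.1 | 470 365.2 54.6 | 480 364.1 54.3 | 490 362.6 54.8 | 500 361.8 54.0 | 510 360.5 54.1 | 520 359.8 54.2 | 530 357.7 57.9 | 540 356.1 64.3 | 550 355.5 70.5 | 560 354.5 75.9 | 570 353.1 80.4 | 580 352.0 83.5 | 590 351.0 84.8 | 600 350.4 84.9 | 610 349.4 84.1 | 620 348.0 80.4 | 630 347.0 75.8 | 640 362.7 34.4 |
```

View pics/w_r3.png

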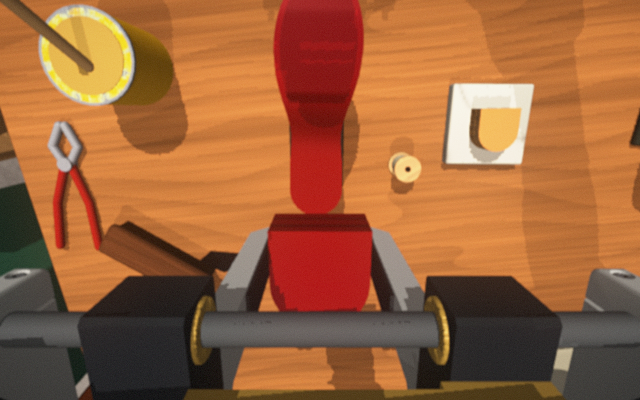

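The red shoe's seat is bare (back at (316,211)), and its centreline is straight at -6.7°. Its origin is near (480.5,364) mm. Lowering the red heel.

Request:
send_rows(
  commands=[
    [[-0.001,0.003,-0.08,0,0,-0.011],[-0.001,0.003,-0.16,0,0,-0.011],[-0.001,0.003,-0.24,0,0,-0.011],[-0.001,0.003,-0.3,0,0,-0.011],[-0.001,0.003,-0.34,0,0,-0.011],[-0.001,0.003,-0.36,0,0,-0.011],[-0.001,0.003,-0.37,0,0,-0.011],[-0.001,0.003,-0.374,0,0,-0.011],[-0.001,0.003,-0.377,0,0,-0.011],[-0.001,0.003,-0.377,0,0,-0.011],[-0.001,0.003,-0.377,0,0,-0.011],[-0.001,0.003,-0.377,0,0,-0.011]],
  ],
)

```text
time_s: 15.45
eef_pos: [0.4659, 0.366, 0.1282]
tcp_rot: [-3.135, 0.184, -0.002]
ft_force: [0.0, 0.2, -2.1]
finger_gap: 0.0518
```

Request:
send_rows(
  commands=[
    [[0,0,0,0,0,0],[0,0,0,0,0,0],[0,0,0,0,0,0],[0,0,0,0,0,0]],
  ],
)

```text
time_s: 15.78
eef_pos: [0.4654, 0.3656, 0.1272]
tcp_rot: [-3.136, 0.184, -0.0]
ft_force: [-0.5, 0.9, -1.2]
finger_gap: 0.0521
```

Request:
send_rows(
  commands=[
    [[0,0,-0.002,0,0,0],[0,0,-0.003,0,0,0],[0,0,-0.003,0,0,0],[0,0,-0.003,0,0,0]],
  ],
)

```text
time_s: 16.12
eef_pos: [0.4654, 0.3656, 0.1257]
tcp_rot: [3.136, -0.184, 0.0]
ft_force: [-0.6, -0.3, -0.6]
finger_gap: 0.0518
```

Request:
send_rows(
  commands=[
    [[0,0,0,0,0,0],[0,0,0,0,0,0],[0,0,0,0,0,0],[0,0,0,0,0,0],[0,0,0,0,0,0]],
  ],
  gripper=0.8,
)

```text
time_s: 16.53
eef_pos: [0.4654, 0.3656, 0.1257]
tcp_rot: [-3.136, 0.184, -0.0]
ft_force: [0.0, -0.0, 0.4]
finger_gap: 0.0815
```

Request:
send_rows(
  commands=[
    [[0,0,0.04,0,0,0],[0,0,0.12,0,0,0],[0,0,0.2,0,0,0],[0,0,0.28,0,0,0],[0.13,0,0.36,0,0,0],[0.13,0,0.36,0,0,0],[0.13,0,0.36,0,0,0],[0.13,0,0.36,0,0,0],[0.13,0,0.36,0,0,0],[0.13,0,0.36,0,0,0]],
  ],
  gripper=1,
)

```text
time_s: 17.37
eef_pos: [0.5286, 0.3656, 0.3044]
tcp_rot: [3.135, -0.182, -0.004]
ft_force: [-0.6, 1.0, 0.3]
finger_gap: 0.0938
```

```bash
python3 - <<'E'
from h import *; import pickle
st=sensors.sense(); print(st["time_s"],st["eef_pos"],st["tcp_rot"],st["finger_gap"])
s=snap("wrist","w_r4"); pickle.dump(s,open("w_r4.pkl","wb")); d=snap("side"); c=snap("scene")
I=s["img"].astype(int); B,G,Rr=I[...,0],I[...,1],I[...,2]
at=tuple(proj(s,[[.46,.366,.15]])[0]); print(at,s["img"][int(at[1]),int(at[0])])
for t in (150,165,180): print(heel(s,(Rr>t)&(G<70),at))
e=lambda i,x,y:cv2.resize(i[y-40:y+40,x-50:x+50],(400,320),interpolation=cv2.INTER_CUBIC)
p=proj(d,[[.46,.366,.14]])[0].astype(int); q=proj(c,[[.47,.366,.14]])[0].astype(int)
cv2.imwrite("pics/r4.png",np.hstack([e(s["img"],int(at[0]),int(at[1])-20),e(c["img"],*q)]))
E
```

```text
17.3667 [0.5286 0.3656 0.3044] [ 3.135  -0.1821 -0.0042] 0.0937871784540524
(np.float64(326.6236454745939), np.float64(244.2545918866548)) [ 24  31 167]
(array([510.4746, 361.7022]), np.float32(-6.6825953), np.float64(86.0667083923189), np.float64(54.275701173990115))
(array([478.6979, 365.535 ]), np.float32(-6.665308), np.float64(52.84010600151913), np.float64(54.07039825733102))Traceback (most recent call last):
  File "<stdin>", line 6, in <module>
  File "h.py", line 20, in heel
    P=ray(s,biggest(m,at),z)[:,:2]*1000
            ~~~~~~~^^^^^^
  File "h.py", line 18, in biggest
    return max(c,key=cv2.contourArea)[:,0,:].astype(float)
           ~~~^^^^^^^^^^^^^^^^^^^^^^^
ValueError: max() iterable argument is empty
```

Red is placed at a measured yaw of -6.7°. Next is the black heel on the tan shoe.

Request:
send_rows(
  commands=[
    [[0,-1.0,0,0,0,0],[0,-1.0,0,0,0,0],[0,-1.0,0,0,0,0],[0,-1.0,0,0,0,0],[0,-1.0,0,0,0,0],[0,-1.0,0,0,0,0],[0,-1.0,0,0,0,0],[0,-1.0,0,0,0,0],[0,-1.0,0,0,0,0],[0,-1.0,0,0,0,0],[0,-1.0,0,0,0,0],[0,-1.0,0,0,0,0]],
  ],
)

```text
time_s: 18.52
eef_pos: [0.5297, -0.1359, 0.3057]
tcp_rot: [-3.136, 0.183, 0.0]
ft_force: [1.5, -0.9, -0.0]
finger_gap: 0.0939
```

Request:
send_rows(
  commands=[
    [[0,-0.03,0,0,0,0],[0,-0.03,0,0,0,0],[0,-0.03,0,0,0,0],[0,-0.03,0,0,0,0]],
  ],
)

```text
time_s: 18.85
eef_pos: [0.5304, -0.1473, 0.3055]
tcp_rot: [-3.135, 0.181, 0.001]
ft_force: [0.5, 0.4, 0.5]
finger_gap: 0.0939
```

```bash
python3 - <<'E'
from h import *; import pickle
st=sensors.sense(); print(st["time_s"],st["eef_pos"],st["tcp_rot"],st["finger_gap"])
s=snap("wrist","w_t1"); pickle.dump(s,open("w_t1.pkl","wb"))
I=s["img"].astype(int); mx=I.max(2)
at=tuple(proj(s,[[.46,-.14,.15]])[0]); print(at,s["img"][int(at[1]),int(at[0])])
for t in (40,50,60,75):
    m=mx<t; m[:,:250]=0; m[:,405:]=0
    try: print(t,heel(s,m,at))
    except Exception as e: print(t,e)
x,y=map(int,at)
cv2.imwrite("pics/t1.png",cv2.convertScaleAbs(cv2.resize(s["img"][y-70:y+50,x-80:x+80],(800,600),interpolation=cv2.INTER_CUBIC),alpha=2)); print(x-80,y-70)
E
```

```text
18.85 [ 0.5304 -0.1473  0.3055] [-3.1349  0.1806  0.0006] 0.09387508834844815
(np.float64(320.76233385242244), np.float64(246.49716127698318)) [17 31 51]
40 max() iterable argument is empty
50 (array([ 453.8041, -137.3622]), np.float32(0.0), np.float64(0.0), np.float64(0.0))
60 (array([ 493.4918, -142.5075]), np.float32(-20.77867), np.float64(61.26257760998749), np.float64(48.38043739010271))
75 (array([ 493.7387, -143.0359]), np.float32(-20.927374), np.float64(62.038553683829946), np.float64(49.559231622231316))
240 176
```

View pics/t1.png

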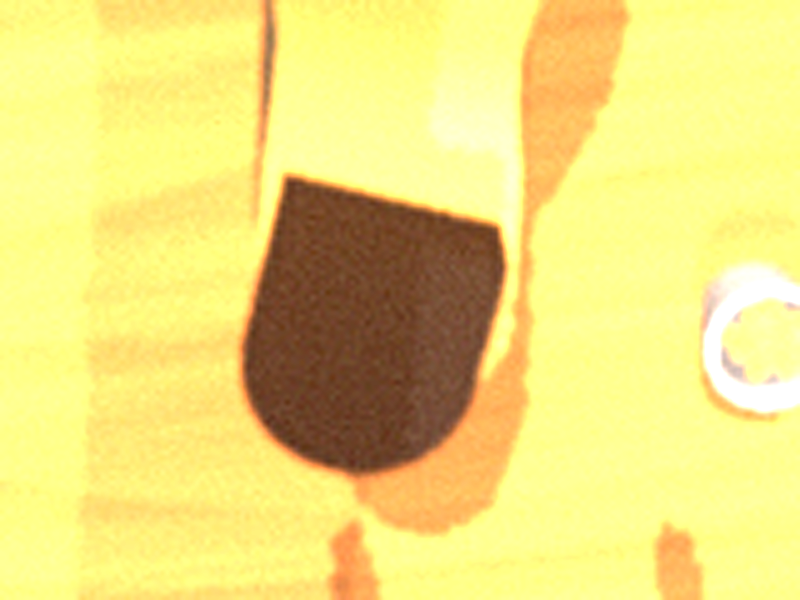

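The black heel is turned noticeably. The breast's bottom edge runs from crop (288,178) to (497,228), and its top right corner is at (505,262). The cup is at (765,340). Casting the corners.

```bash
python3 - <<'E'
from h import *; import pickle
s=pickle.load(open("w_t1.pkl","rb"))
c=lambda x,y:(x/5+240-.4,y/5+176-.4)
b=ray(s,[c(288,178),c(497,228)],.12)[:,:2]*1000; print("breast bottom",b,"len",np.linalg.norm(b[1]-b[0]),"mid",b.mean(0),"yaw",np.degrees(np.arctan2(*(b[0]-b[1])[::-1]))-90)
print("top right",ray(s,c(505,262),.15)[0]*1000)
# heel top: mask less breast: back end along axis
I=s["img"].astype(int); m=I.max(2)<75; m[:,:250]=0; m[:,405:]=0
P=ray(s,biggest(m,(320.,246.)),.15)[:,:2]*1000
t=np.radians(-20.5); u=np.array([np.cos(t),np.sin(t)]); v=np.array([-u[1],u[0]])
print("back u",(P@u).min(),"origin u if 56 long",(P@u).min()+56,"v mid",((P@v).max()+(P@v).min())/2,"mid u,v bottom",b.mean(0)@u,b.mean(0)@v)
# tan sole: all slices
B,G,Rr=I[...,0],I[...,1],I[...,2]
for x,y in ((320,100),(320,180),(320,30),(380,60),(260,60),(400,250)): print((x,y),s["img"][y,x],end=" ")
E
```

```text
breast bottom [[ 493.5162 -116.7138]
 [ 476.0029 -163.1313]] len 49.611519113344414 mid [ 484.7595 -139.9226] yaw -20.671466354067704
top right [ 478.7228 -163.4403  150.    ]
back u 450.510057279848 origin u if 56 long 506.510057279848 v mid 39.18965667518671 mid u,v bottom 503.0626638325029 38.704784231606766
(320, 100) [ 79 157 223] (320, 180) [ 61 126 190] (320, 30) [ 60 116 192] (380, 60) [ 62 125 201] (260, 60) [ 54 107 182] (400, 250) [ 95 116 137]
```

Request:
send_rows(
  commands=[
    [[-0.117,0.029,-0.15,0,0,-0.154],[-0.117,0.029,-0.211,0,0,-0.154],[-0.117,0.029,-0.211,0,0,-0.154],[-0.117,0.029,-0.211,0,0,-0.154],[-0.117,0.029,-0.211,0,0,-0.154],[-0.117,0.029,-0.211,0,0,-0.154],[-0.117,0.029,-0.211,0,0,-0.154],[-0.117,0.029,-0.211,0,0,-0.154],[-0.117,0.029,-0.211,0,0,-0.154]],
  ],
)

```text
time_s: 19.65
eef_pos: [0.4736, -0.1352, 0.2014]
tcp_rot: [3.091, -0.561, 0.005]
ft_force: [-0.2, -1.5, 0.0]
finger_gap: 0.094
```

Request:
send_rows(
  commands=[
    [[0,0,-0.05,0,0,0],[0,0,-0.1,0,0,0],[0,0,-0.13,0,0,0],[0,0,-0.148,0,0,0],[0,0,-0.148,0,0,0],[0,0,-0.148,0,0,0],[0,0,-0.148,0,0,0],[0,0,-0.148,0,0,0]],
  ],
)

```text
time_s: 20.32
eef_pos: [0.4729, -0.1352, 0.1272]
tcp_rot: [3.091, -0.562, 0.004]
ft_force: [0.6, 0.5, -0.1]
finger_gap: 0.0941
```

Request:
send_rows(
  commands=[
    [[0,0,0,0,0,0],[0,0,0,0,0,0],[0,0,0,0,0,0],[0,0,0,0,0,0],[0,0,0,0,0,0],[0,0,0,0,0,0],[0,0,0,0,0,0],[0,0,0,0,0,0]],
  ],
  gripper=-0.2,
)

```text
time_s: 20.98
eef_pos: [0.4719, -0.1349, 0.1261]
tcp_rot: [3.091, -0.561, -0.0]
ft_force: [0.1, 0.0, 0.4]
finger_gap: 0.052
```

Request:
send_rows(
  commands=[
    [[0,0,0.06,0,0,0],[0,0,0.14,0,0,0],[0,0,0.22,0,0,0],[0,0,0.3,0,0,0],[0,0,0.38,0,0,0],[0,0,0.38,0,0,0],[0,0,0.38,0,0,0],[0,0,0.38,0,0,0],[0,0,0.38,0,0,0],[0,0,0.38,0,0,0]],
  ],
)

```text
time_s: 21.82
eef_pos: [0.4708, -0.1347, 0.3143]
tcp_rot: [-3.091, 0.561, 0.006]
ft_force: [0.2, -0.2, -1.1]
finger_gap: 0.0521
```

```bash
python3 - <<'E'
from h import *; import pickle
st=sensors.sense(); print(st["time_s"],st["eef_pos"],st["tcp_rot"],st["finger_gap"])
s=snap("wrist","w_t2"); pickle.dump(s,open("w_t2.pkl","wb"))
E
```

```text
21.8167 [ 0.4708 -0.1347  0.3143] [-3.0909  0.5614  0.006 ] 0.05210163627975106
```

View pics/w_t2.png

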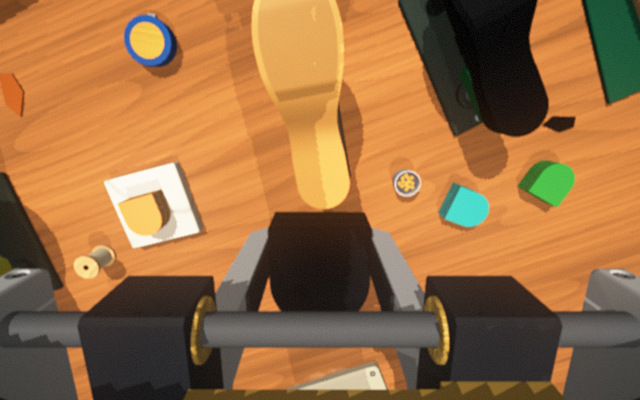

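The black heel is held, and the tan seat is bare with its back at (323,208). I fit the tan shoe now.

```bash
python3 - <<'E'
from h import *; import pickle
s=pickle.load(open("w_t2.pkl","rb"))
I=cv2.bilateralFilter(s["img"],7,40,5).astype(float)
m=(I[...,1]/I[...,2]>.643)&(I[...,2]>120); m[:,:235]=0; m[:,360:]=0; m[211:]=0
m=cv2.morphologyEx(m.astype(np.uint8),cv2.MORPH_OPEN,np.ones((5,5)))
th=np.radians(-9); u=np.array([np.cos(th),np.sin(th)]); v=np.array([-u[1],u[0]])
for z in (.12,.15):
    C=biggest(m,(322.,190.)); P=ray(s,C,z)[:,:2]*1000; Q=np.c_[P@u,P@v]; print(z,"min u",Q[:,0].min(),"toe",Q[:,0].max()); slices(Q,450,720)
vis=s["img"].copy(); cv2.drawContours(vis,[C.astype(np.int32)],-1,(255,0,255),1)
cv2.imwrite("pics/t2m.png",cv2.resize(vis[0:230,220:380],(560,600)))
E
```

```text
0.12 min u 444.8397067325979 toe 673.5130603952732
450 -61.4 42.8 | 460 -61.1 56.8 | 470 -60.6 61.2 | 480 -61.2 61.1 | 490 -61.0 61.7 | 500 -61.2 61.2 | 510 -61.8 60.0 | 520 -62.0 58.1 | 530 -62.1 56.2 | 540 -62.6 56.1 | 550 -62.4 60.0 | 560 -73.8 89.2 | 570 -73.3 93.7 | 580 -71.8 100.0 | 590 -71.7 101.6 | 600 -71.9 106.5 | 610 -72.5 108.5 | 620 -65.6 95.2 | 630 -65.6 95.1 | 640 -66.0 94.1 | 650 -66.4 91.7 | 660 -67.1 87.8 | 670 -46.9 40.3 | 
0.15 min u 454.03395401417237 toe 664.3590177332737
460 -62.2 42.7 | 470 -62.0 53.2 | 480 -61.8 56.7 | 490 -62.2 56.2 | 500 -61.9 56.7 | 510 -62.3 56.2 | 520 -62.7 54.8 | 530 -62.8 52.5 | 540 -63.4 51.2 | 550 -63.6 54.7 | 560 -73.8 82.0 | 570 -73.3 86.6 | 580 -72.1 92.3 | 590 -71.9 96.1 | 600 -72.1 98.0 | 610 -72.6 99.9 | 620 -66.4 87.6 | 630 -66.5 87.1 | 640 -66.7 85.0 | 650 -67.3 81.4 | 660 -52.5 44.5 |
```

View pics/t2m.png

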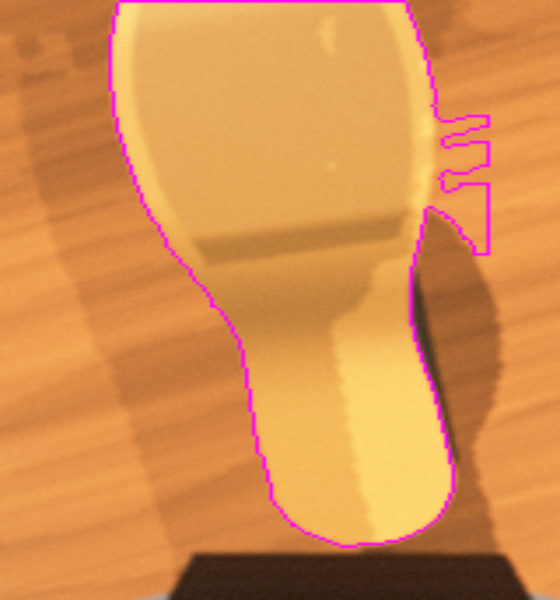

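The mask outline follows the tan seat well. That gives shoe_tan an origin near (490,-139.5) mm and a yaw near -10.7°. Carrying the black heel to the black shoe.

Request:
send_rows(
  commands=[
    [[0.011,-0.456,0,0,0,0.292],[0.011,-0.456,0,0,0,0.292],[0.011,-0.456,0,0,0,0.292],[0.011,-0.456,0,0,0,0.292],[0.011,-0.456,0,0,0,0.292],[0.011,-0.456,0,0,0,0.292],[0.011,-0.456,0,0,0,0.292],[0.011,-0.456,0,0,0,0.292],[0.011,-0.456,0,0,0,0.292],[0.011,-0.456,0,0,0,0.292]],
  ],
)

```text
time_s: 22.7
eef_pos: [0.4779, -0.3609, 0.3157]
tcp_rot: [-3.136, -0.16, 0.001]
ft_force: [-0.5, 0.9, -0.6]
finger_gap: 0.0517
```

Request:
send_rows(
  commands=[
    [[0,0,-0.08,0,0,0],[0,0,-0.16,0,0,0],[0,0,-0.24,0,0,0],[0,0,-0.3,0,0,0],[0,0,-0.34,0,0,0],[0,0,-0.36,0,0,0],[0,0,-0.37,0,0,0],[0,0,-0.376,0,0,0],[0,0,-0.376,0,0,0],[0,0,-0.376,0,0,0],[0,0,-0.376,0,0,0],[0,0,-0.376,0,0,0]],
  ],
)

```text
time_s: 23.7
eef_pos: [0.478, -0.3634, 0.1293]
tcp_rot: [3.136, 0.156, 0.003]
ft_force: [-0.1, -0.1, -1.3]
finger_gap: 0.0518
```

```bash
python3 - <<'E'
from h import *
st=sensors.sense(); T=R.from_rotvec(st["tcp_rot"]).as_matrix(); print(st["time_s"],st["eef_pos"],np.degrees(np.arctan2(T[1,0],T[0,0])),st["finger_gap"],st["ft_force"])
E
```

```text
23.7 [ 0.478  -0.3634  0.1293] 5.686363946925381 0.05176893460972124 [-0.1352 -0.1116 -1.3376]
```

Request:
send_rows(
  commands=[
    [[0,0,-0.002,0,0,0],[0,0,-0.004,0,0,0],[0,0,-0.004,0,0,0],[0,0,-0.004,0,0,0],[0,0,-0.004,0,0,0]],
  ],
)

```text
time_s: 24.12
eef_pos: [0.4774, -0.363, 0.1262]
tcp_rot: [3.138, 0.156, 0.0]
ft_force: [-1.0, -0.4, -0.5]
finger_gap: 0.0516
```

Request:
send_rows(
  commands=[
    [[0,0,0,0,0,0],[0,0,0,0,0,0],[0,0,0,0,0,0],[0,0,0,0,0,0],[0,0,0,0,0,0]],
  ],
  gripper=0.8,
)

```text
time_s: 24.53
eef_pos: [0.4774, -0.363, 0.1262]
tcp_rot: [3.138, 0.156, 0.0]
ft_force: [0.1, -0.4, 1.0]
finger_gap: 0.0815
```

Request:
send_rows(
  commands=[
    [[0,0,0.04,0,0,0],[0,0,0.12,0,0,0],[0,0,0.2,0,0,0],[0,0,0.28,0,0,0],[0.1,0,0.36,0,0,0],[0.1,0,0.36,0,0,0],[0.1,0,0.36,0,0,0],[0.1,0,0.36,0,0,0],[0.1,0,0.36,0,0,0],[0.1,0,0.36,0,0,0]],
  ],
  gripper=1,
)

```text
time_s: 25.37
eef_pos: [0.5253, -0.363, 0.3046]
tcp_rot: [-3.136, -0.154, 0.005]
ft_force: [1.0, -0.0, -0.5]
finger_gap: 0.0938
```

```bash
python3 - <<'E'
from h import *; import pickle
st=sensors.sense(); print(st["time_s"],st["eef_pos"],st["tcp_rot"])
s=snap("wrist"); pickle.dump(s,open("w_b5.pkl","wb"))
x,y=proj(s,[[.475,-.362,.14]])[0].astype(int); a=s["img"][y-60:y+60,x-80:x+80]
c=snap("scene"); X,Y=proj(c,[[.475,-.362,.14]])[0].astype(int); p,q=proj(c,[[.46,.366,.14]])[0].astype(int)
e=lambda i,w:cv2.convertScaleAbs(cv2.resize(i,(w,300),interpolation=cv2.INTER_CUBIC),alpha=1.8)
cv2.imwrite("pics/b5.png",np.hstack([e(a,400),e(c["img"][Y-30:Y+30,X-20:X+20],200),e(c["img"][q-30:q+30,p-20:p+20],200)])); print(x-80,y-60)
E
```

```text
25.3667 [ 0.5253 -0.363   0.3046] [-3.1363 -0.1539  0.0053]
234 165
```

View pics/b5.png

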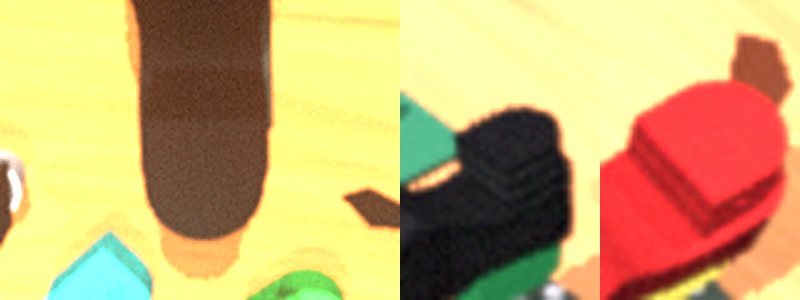

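The black heel sits square on the black seat (left and middle crops), and the red heel lies flat on the red seat (right crop). Now fetching the tan heel from the slab.

Request:
send_rows(
  commands=[
    [[-0.053,0.97,0,0,0,-0.13],[-0.053,0.97,0,0,0,-0.13],[-0.053,0.97,0,0,0,-0.13],[-0.053,0.97,0,0,0,-0.13],[-0.053,0.97,0,0,0,-0.13],[-0.053,0.97,0,0,0,-0.13],[-0.053,0.97,0,0,0,-0.13],[-0.053,0.97,0,0,0,-0.13],[-0.053,0.97,0,0,0,-0.13],[-0.053,0.97,0,0,0,-0.13],[-0.053,0.97,0,0,0,-0.13],[-0.053,0.97,0,0,0,-0.13]],
  ],
)

```text
time_s: 26.47
eef_pos: [0.4994, 0.1263, 0.3059]
tcp_rot: [-3.136, 0.159, 0.001]
ft_force: [0.3, 0.8, -0.7]
finger_gap: 0.0936
```

Request:
send_rows(
  commands=[
    [[0,0,0,0,0,0],[0,0,-0.1,0,0,0],[0,0,-0.2,0,0,0],[0,0,-0.3,0,0,0],[0,0,-0.3,0,0,0],[0,0,-0.3,0,0,0],[0,0,-0.3,0,0,0],[0,0,-0.3,0,0,0]],
  ],
)

```text
time_s: 27.13
eef_pos: [0.5021, 0.1218, 0.1575]
tcp_rot: [-3.137, 0.166, -0.003]
ft_force: [0.5, -0.1, 0.6]
finger_gap: 0.0939
```

```bash
python3 - <<'E'
from h import *
st=sensors.sense(); T=R.from_rotvec(st["tcp_rot"]).as_matrix(); print(st["time_s"],st["eef_pos"],np.degrees(np.arctan2(T[1,0],T[0,0])),st["finger_gap"],st["ft_force"])
s=snap("wrist","w_s2"); I=s["img"].astype(int); tm=(I[...,2]>190)&(I[...,1]>140)&(I[...,0]>60)&(I[...,0]<140)
print(heel(s,tm,tuple(proj(s,[[.505,.122,.05]])[0]),.05))
E
```

```text
27.1333 [0.5021 0.1218 0.1575] -6.0548608237311194 0.09390644984178982 [ 0.5153 -0.1466  0.6048]
(array([516.8579, 121.6257]), np.float32(-4.7863574), np.float64(56.11467449168367), np.float64(51.913450352726414))
```

Request:
send_rows(
  commands=[
    [[0,0,-0.08,0,0,0],[0,0,-0.15,0,0,0],[0,0,-0.2,0,0,0],[0,0,-0.24,0,0,0],[0,0,-0.256,0,0,0],[0,0,-0.256,0,0,0],[0,0,-0.256,0,0,0],[0,0,-0.256,0,0,0],[0,0,-0.256,0,0,0]],
  ],
)

```text
time_s: 27.93
eef_pos: [0.5023, 0.1224, 0.0298]
tcp_rot: [-3.136, 0.165, -0.005]
ft_force: [0.5, -0.5, 0.0]
finger_gap: 0.0939
```

Request:
send_rows(
  commands=[
    [[0,0,0,0,0,0],[0,0,0,0,0,0],[0,0,0,0,0,0],[0,0,0,0,0,0],[0,0,0,0,0,0],[0,0,0,0,0,0],[0,0,0,0,0,0],[0,0,0,0,0,0]],
  ],
  gripper=-0.2,
)

```text
time_s: 28.6
eef_pos: [0.5009, 0.1221, 0.0281]
tcp_rot: [3.137, -0.165, -0.0]
ft_force: [-0.4, 0.4, -0.0]
finger_gap: 0.0517
```

Request:
send_rows(
  commands=[
    [[0,0,0.06,0,0,0],[0,0,0.14,0,0,0],[0,0,0.22,0,0,0],[0,0,0.3,0,0,0],[0,0,0.38,0,0,0],[0,0,0.46,0,0,0],[0,0,0.54,0,0,0],[0,0,0.54,0,0,0],[0,0,0.54,0,0,0]],
  ],
)

```text
time_s: 29.35
eef_pos: [0.502, 0.1223, 0.3001]
tcp_rot: [-3.136, 0.165, -0.007]
ft_force: [-1.3, -0.3, -2.6]
finger_gap: 0.052
```

Request:
send_rows(
  commands=[
    [[-0.053,-0.518,0,0,0,-0.052],[-0.053,-0.518,0,0,0,-0.052],[-0.053,-0.518,0,0,0,-0.052],[-0.053,-0.518,0,0,0,-0.052],[-0.053,-0.518,0,0,0,-0.052],[-0.053,-0.518,0,0,0,-0.052],[-0.053,-0.518,0,0,0,-0.052],[-0.053,-0.518,0,0,0,-0.052],[-0.053,-0.518,0,0,0,-0.052],[-0.053,-0.518,0,0,0,-0.052],[-0.053,-0.518,0,0,0,-0.052]],
  ],
)

```text
time_s: 30.27
eef_pos: [0.4745, -0.1347, 0.2974]
tcp_rot: [-3.127, 0.287, 0.002]
ft_force: [-1.1, 0.6, -0.5]
finger_gap: 0.0518
```

```bash
python3 - <<'E'
from h import *; import pickle
st=sensors.sense(); T=R.from_rotvec(st["tcp_rot"]).as_matrix(); print(st["time_s"],st["eef_pos"],np.degrees(np.arctan2(T[1,0],T[0,0])),st["finger_gap"],st["ft_force"])
s=snap("wrist","w_t3"); 
I=cv2.bilateralFilter(s["img"],7,40,5).astype(float)
m=(I[...,1]/I[...,2]>.643)&(I[...,2]>120); m[:,:235]=0; m[:,380:]=0; m[208:]=0
m=cv2.morphologyEx(m.astype(np.uint8),cv2.MORPH_OPEN,np.ones((5,5)))
th=np.radians(-10.7); u=np.array([np.cos(th),np.sin(th)]); v=np.array([-u[1],u[0]])
for z in (.12,.15):
    P=ray(s,biggest(m,tuple(proj(s,[[.49,-.14,.12]])[0])),z)[:,:2]*1000; Q=np.c_[P@u,P@v]; print(z,"min u",Q[:,0].min()); slices(Q,450,720)
print("expect u,v",np.array([489.7,-139.5])@u,np.array([489.7,-139.5])@v)
E
```

```text
30.2667 [ 0.4745 -0.1347  0.2974] -10.494022737561995 0.0517821093203063 [-1.1115  0.6459 -0.5362]
0.12 min u 458.1791402416975
460 -46.7 53.5 | 470 -47.2 58.8 | 480 -46.7 59.5 | 490 -47.1 60.3 | 500 -47.1 57.7 | 510 -47.0 57.2 | 520 -46.9 56.8 | 530 -46.3 55.4 | 540 -46.3 55.0 | 550 -46.2 58.6 | 560 -47.1 64.3 | 570 -47.1 72.0 | 580 -47.0 79.6 | 590 -46.9 85.1 | 600 -47.4 89.6 | 610 -47.8 91.9 | 620 -47.7 93.4 | 630 -48.2 93.8 | 640 -48.1 93.1 | 650 -48.5 91.3 | 660 -48.9 87.7 | 
0.15 min u 467.206664566182
470 -46.5 51.0 | 480 -46.9 53.8 | 490 -46.8 55.3 | 500 -46.8 55.1 | 510 -46.7 52.6 | 520 -46.7 52.2 | 530 -46.1 50.9 | 540 -46.1 50.5 | 550 -46.0 53.7 | 560 -46.8 58.9 | 570 -46.8 65.9 | 580 -47.2 73.8 | 590 -46.7 77.9 | 600 -47.4 82.8 | 610 -47.1 84.9 | 620 -47.8 86.1 | 630 -47.8 85.5 | 640 -48.2 83.9 | 650 -48.1 81.4 | 660 -48.4 76.3 | 
expect u,v 507.0859793136964 -46.15354356351717
```

The lateral position agrees to 1 mm. Lowering the tan heel.

Request:
send_rows(
  commands=[
    [[0,-0.002,-0.08,0,0,0],[0,-0.002,-0.16,0,0,0],[0,-0.002,-0.22,0,0,0],[0,-0.002,-0.28,0,0,0],[0,-0.002,-0.31,0,0,0],[0,-0.002,-0.325,0,0,0],[0,-0.002,-0.332,0,0,0],[0,-0.002,-0.336,0,0,0],[0,-0.002,-0.336,0,0,0],[0,-0.002,-0.336,0,0,0],[0,-0.002,-0.336,0,0,0],[0,-0.002,-0.336,0,0,0]],
  ],
)

```text
time_s: 31.32
eef_pos: [0.475, -0.1381, 0.131]
tcp_rot: [3.128, -0.293, 0.003]
ft_force: [-0.3, -1.0, -0.8]
finger_gap: 0.0519
```

Request:
send_rows(
  commands=[
    [[0,0,0,0,0,0],[0,0,0,0,0,0],[0,0,0,0,0,0],[0,0,0,0,0,0]],
  ],
)

```text
time_s: 31.65
eef_pos: [0.4744, -0.1379, 0.1302]
tcp_rot: [3.128, -0.293, 0.0]
ft_force: [0.6, 1.3, -0.6]
finger_gap: 0.0516
```

Needs to come down to 0.128; another 1.8 mm.

Request:
send_rows(
  commands=[
    [[0,0,-0.002,0,0,0],[0,0,-0.004,0,0,0],[0,0,-0.004,0,0,0],[0,0,-0.004,0,0,0],[0,0,-0.004,0,0,0]],
  ],
)

```text
time_s: 32.07
eef_pos: [0.4744, -0.138, 0.1281]
tcp_rot: [3.128, -0.293, 0.0]
ft_force: [-0.1, -0.7, -0.9]
finger_gap: 0.0522
```

Request:
send_rows(
  commands=[
    [[0,0,0,0,0,0],[0,0,0,0,0,0],[0,0,0,0,0,0],[0,0,0,0,0,0],[0,0,0,0,0,0]],
  ],
  gripper=0.8,
)

```text
time_s: 32.48
eef_pos: [0.4744, -0.1379, 0.1282]
tcp_rot: [3.128, -0.293, 0.0]
ft_force: [-0.3, -0.1, 0.4]
finger_gap: 0.0817
```

Request:
send_rows(
  commands=[
    [[0,0,0.04,0,0,0],[0,0,0.12,0,0,0],[0,0,0.2,0,0,0],[0,0,0.28,0,0,0],[0.1,0,0.36,0,0,0],[0.1,0,0.36,0,0,0],[0.1,0,0.36,0,0,0],[0.1,0,0.36,0,0,0],[0.1,0,0.36,0,0,0],[0.1,0,0.36,0,0,0],[0.1,0,0.36,0,0,0],[0.1,0,0.36,0,0,0]],
  ],
  gripper=1,
)

```text
time_s: 33.48
eef_pos: [0.5234, -0.138, 0.3073]
tcp_rot: [-3.128, 0.293, 0.003]
ft_force: [0.0, -0.1, -0.1]
finger_gap: 0.0945
```

```bash
python3 - <<'E'
from h import *; import pickle
st=sensors.sense(); print(st["time_s"],st["eef_pos"],st["tcp_rot"])
s=snap("wrist","w_t4"); pickle.dump(s,open("w_t4.pkl","wb")); c=snap("scene")
def crop(i,P,h,w,sz):
    x,y=i["P"](P) if 0 else proj(i,[P])[0].astype(int); return cv2.resize(i["img"][max(y-h,0):y+h,x-w:x+w],sz,interpolation=cv2.INTER_CUBIC)
a=[crop(c,P,40,53,(400,300)) for P in ((.48,-.14,.14),(.48,-.361,.14),(.48,.364,.14))]
b=crop(s,(.48,-.14,.14),60,80,(400,300))
cv2.imwrite("pics/final.png",np.vstack([np.hstack([b,a[0]]),np.hstack(a[1:])]))
# red heel from the earlier view and tan heel from this one: side edges and breast
t=s["img"][int(proj(s,[[.46,-.135,.15]])[0][1]),int(proj(s,[[.46,-.135,.15]])[0][0])]; print(t)
for n,pt,z in (("spool",(.437,.234,.044),0),("tin",(.695,.02,.022),0)): print(n,proj(c,[pt])[0])
E
```

```text
33.4833 [ 0.5234 -0.138   0.3073] [-3.1277  0.2932  0.003 ]
[ 95 192 246]
spool [414.0768 265.1547]
tin [282.0595 266.838 ]
```

View pics/final.png

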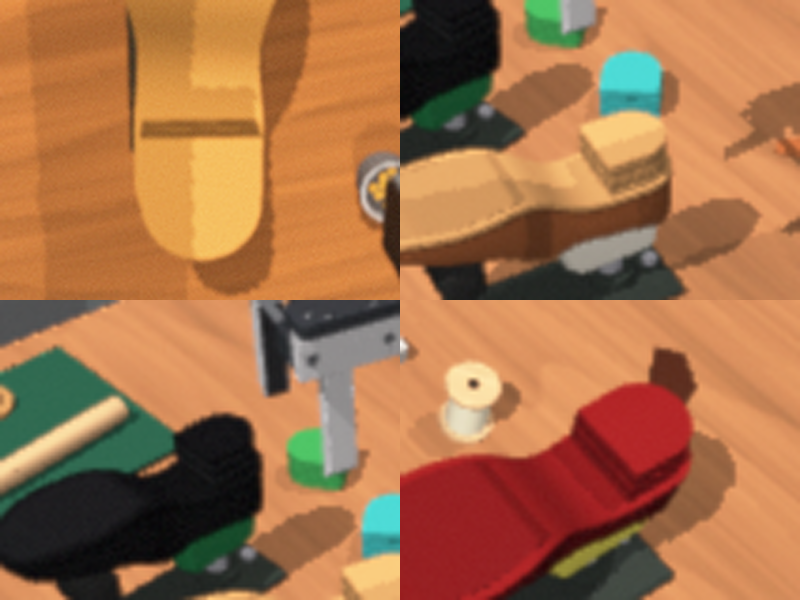

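All three heels look flat and square on shoes of their own colour. One last numeric check of the tan shoe's length position, using its toe in the earlier view.

```bash
python3 - <<'E'
from h import *; import pickle
s=pickle.load(open("w_bt.pkl","rb")); I=cv2.bilateralFilter(s["img"],7,40,5).astype(float)
m=((I[...,1]/I[...,2]>.643)&(I[...,2]>120)).astype(np.uint8); m[:,:180]=0; m[:,285:]=0; m[:20]=0
m=cv2.morphologyEx(m,cv2.MORPH_OPEN,np.ones((7,7)))
th=np.radians(-10.7); u=np.array([np.cos(th),np.sin(th)])
C=biggest(m,(234.,100.)); P=ray(s,C,.15)[:,:2]*1000; k=(P@u).argmax(); print("tan toe px",C[k],"u",(P@u).max(),"origin u",(P@u).max()-187,"used 507")
s=pickle.load(open("w_t4.pkl","rb")); I=s["img"].astype(int)
tm=(I[...,2]>190)&(I[...,1]>140)&(I[...,0]>55)&(I[...,0]<150)
tm[:int(proj(s,[[.489,-.139,.15]])[0][1])-3]=0
o,a,l,w=heel(s,tm,tuple(proj(s,[[.46,-.135,.15]])[0])); print("tan heel",o,a,l,w,"u",o@u)
E
```

```text
tan toe px [247.  30.] u 694.4263187102027 origin u 507.42631871020274 used 507
tan heel [ 492.7575 -140.6377] -11.468509 58.45357361750007 54.15218030924884 u 510.3015928405518
```

```bash
python3 -c "
from station import order,sensors
print(order.sign_off(), sensors.sense()['time_s'])"
```

```text
the job is handed in; nothing more can be done
the job is handed in; nothing more can be done
```

The three heels are changed round: black on black, tan on tan and dark red on dark red. I handed the job in at about 33.5 s on the robot's clock. No verdict is reported, so the result rests on my own checks.

I set tan down on the slab, then moved red to the red shoe, black to the black shoe and tan to the tan shoe.

**Last checks**
- **All three heels:** the last pictures show each one flat and square with its breast towards the toe, and the gripper open and clear of everything.
- **Tan:** the shoe's position agreed to 1 mm from toe and seat. The heel measured within about 3 mm and 1° of its place, with a mask that read slightly large.
- **Red and black:** neither heel's final position could be measured, because each has the colour of its shoe. I went by the arm's pose at release, the pictures and, for red, a measured angle of -6.7° that matches its shoe. Toe and seat readings of each shoe differed by 2 to 3 mm, so I used a value between them.
- **Bystanders:** the spool stands upright in the last picture, and the cup, only partly in view, showed nothing amiss. The tin was last seen at about 22 s, before the final moves. I did not re-measure any of them.

**One slip:** I let go of the tan heel about 19 mm above the slab the first time. It landed flat and square, and I gripped it again from there.

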